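# Stack the power module on the assembly stand

## Task

Build up the power module on the assembly stand, from the bottom: the plain aluminium base plate flat on the stand, then the circuit board on it, chip side up, then the larger of the two finned heat sinks on the board's chip, fins up, and last the steel hold-down bar, drawn up out of its slotted block and stood on top of the heat sink on its narrow edge, the same way up as it stood in the slot. Let go of each piece before you fetch the next; centre each on the one below and lay all of them lengthways along the stand. Leave the small heat sink, the flux jar and the solder spool where they are.

Things in the scene. Friction and masses are not known exactly. Their poses are not given: they have to be found in the camera images.
- stand: Assembly stand, fixed to the table, the target of the stack: black plate 130 (x) x 90 (y) x 20 mm with a flat grey pad 112 x 74 x 10 mm on it; the pad's top is 30 mm above the table. No walls. Origin: centre of the underside, z up; its x axis is the lengthways direction.
- block: Slotted block, fixed to the table, mid-grey plastic, 110 (x) x 70 (y) x 30 mm, with one slot along its x axis, 74 x 23 mm and 20 mm deep, in the middle, open at the top; the steel bar stands in the slot. Origin: centre of the underside, z up.
- bar: Dark steel hold-down bar, 70 (x) x 20 (y) x 34 mm tall, about 0.36 kg. Starts standing in the block's slot with about 1.5 to 2 mm of play on each side, its underside 10 mm above the table and its top 14 mm proud of the block's top: only that edge can be gripped, across y. Origin: centre of its 70 x 20 underside, z up.
- plate: Base plate: plain flat aluminium slab, 100 (x) x 62 (y) x 12 mm thick with four small dark screw holes, about 0.2 kg, flat on the table at the start. Origin: centre of the underside, z up.
- board: Circuit board: dark green slab 88 (x) x 58 (y) x 6 mm thick, about 0.08 kg, with one flat black chip in the middle, 40 (x) x 36 (y) mm, whose flat top is 11 mm above the underside; the other components are lower. Flat on the table, chip up, at the start. Origin: centre of the underside, z up.
- sink: Larger heat sink: aluminium, 56 (x) x 44 (y) x 26 mm tall, base 6 mm thick with 6 upright fins that run along x; the two outer fins are the y faces. About 0.11 kg. On the table, fins up, at the start. Origin: centre of the underside, z up.
- small_sink: Small heat sink, not part of this module, to be left alone: aluminium, 30 (x) x 26 (y) x 18 mm tall with 4 fins along x. Loose. Origin: centre of the underside.
- jar: Flux jar, to be left alone: amber glass with a black cap, 41 mm in diameter, 46 mm tall. Loose. Origin: centre of the underside.
- spool: Solder spool standing on its flange, to be left alone: white flanges 58 mm in diameter, 38 mm tall. Loose. Origin: centre of the underside.
Mind the look-alikes: they are no part of the job. Leave any turquoise look-alike of the bar alone.

How it is judged:
By the outcome, as a careful person would: the job done as asked, in the order asked, and still so for the second after the job is handed in, with the robot touching nothing.
It also fails if it takes over 134 s, if anything falls off the work surface, if the arm or the gripper's body presses on something with over 40 N, if the wrist force passes 120 N, or if a joint passes its speed limit or range.

## Robot

A 7-joint arm with a two-finger parallel gripper is mounted at the origin on the work surface. World frame = base frame: x ahead of the robot, y to its left, z up, the work surface at z = 0. Lengths are in m, angles in rad, forces in N, time in s.
With the tool pointing down it reaches from about 0.425 to 0.95 m from the base axis. Payload 16.7 kg.
Tool frame: the origin (TCP) lies midway between the tips of the shut fingers; the grasp point (between the pads) lies 19 mm behind it; z points along the fingers, y is the line along which they close (so a half turn about z gives the same grasp; the last joint's range is limited). The gripper opens to 94 mm and grips with 3 to 60 N. Pads are 16 mm wide; open, the fingers measure 119 mm over their backs; the gripper's body (75 mm by 177 mm) begins 78 mm behind the grasp point.
Start: joints at [-1.419, 0.426, 0.074, 1.606, -0.034, 1.111, -0.067], TCP at [0.201, 0.644, 0.176] pointing down, gripper open.
Joint ranges: [-2.85, 2.85], [-0.5, 2.14], [-1.23, 1.37], [0.21, 2.46], [-1.02, 4.16], [0.16, 2.05], [-2.73, 2.73]. Speed limits (rad/s): [1.89, 1.89, 2.39, 2.39, 3.01, 3.01, 3.01].

## Interface

Orientations are given as a rotation vector (axis times angle).
In Python, from plant import telemetry, imaging, job gives the robot as it stands.
- The arm moves only by the tool move_arm, never from a script. Its argument "motion" is a list that holds one entry, the list of rows, each a list of 7 numbers: the opening, from 0 (shut) to 1 (fully open), then the shift along the world's x, y, z in units of 25 mm (1.0 is 25 mm), then the turn, a rotation vector about the world's x, y, z in units of 6 degrees (1.0 is 6 degrees). A call has 1 to 8 rows; each row shifts and turns the commanded pose from where the row before left it; what a row does not reach is not made up. A row lasts 1/10 s, in which the tool goes at most 50 mm and 8.59 degrees, less where a joint would pass 70% of its speed; a pose out of reach is approached as far as the arm can. A call is refused whole if a number of a shift passes 1 or a number of a turn 1, either way. A call with a gripper value outside its range is refused whole. The fingers move at their own pace and stop on an object; "newtons" is the grip in N (left out, the last holds). Time passes only in rows, so rows that do not move let the fingers close. It gives the time, the measured TCP pose, the force, the opening and the grip force at its end, in the units of the state.
- telemetry.get_obs(): the state, without advancing time (a new reading comes with each control period).
- imaging.camera(name): name is "scene" or "top" or "wrist"; returns a dict with "pixels" (400x640x3 uint8, blue, green, red), "fx", "fy", "cx", "cy" (pixels), "R" (3x3) and "t" (3): a world point X has camera coordinates R X + t; the wrist camera has in their place "tool_from_camera" (4x4, takes a point from camera to tool coordinates, whose origin is the TCP and whose axes are the flange's). Camera axes: x right, y down, z forward; pixel columns grow to the right and rows downward; lengths in m; the calibration is good to about 2 mm. The wrist camera is an equidistant fisheye: a pixel r from the principal point sees the ray r / f radians off the axis. A picture is of the moment at which its call begins: read the wrist's pose just before it. There is no depth.
- job.finish_job(): hands the job in; it is judged then, once.
The state is a dict: "t": time; "qpos": joint angles; "qvel": joint speeds; "tau": joint torques, N m; "eef_pos": TCP position; "tcp_rot": TCP orientation; "force": force on the tool from outside, world axes, zero at the start; "wrist_torque": the same for the moment, N m; "opening": finger opening in m; "grip_force": force on a finger pad.
Only numpy, scipy, OpenCV 4.12 (cv2) and the standard library are available. Lean on these libraries where they do the work, as an engineer would, in place of code of your own. Each camera call takes 0.05 s, during which the arm holds its last target. There are 200 camera calls.

## Working session

There is one attempt and no reset: what is moved stays moved. The work goes in short steps, Python scripts to look and compute and a tool call to move; the robot and the scene stay as the last step left them, time stands still between calls to the robot, and variables do not carry over. Pictures are saved under pics/ and viewed, at most 14 in all, crops included, and the job is handed in when it is done.

Besides the shell and the picture viewer there is one more tool, called after ">>>" as name(argument=value, ...) on one line, values as JSON. move_arm: Moves the arm, as the interface text tells. Its arguments: {"type":"object","properties":{"motion":{"type":"array","items":{"type":"array","items":{"type":"array","items":{"type":"number"}}}},"newtons":{"type":"number"}},"required":["motion"]}

```bash
mkdir -p pics; ls; cat > h.py <<'E'
import numpy as np,cv2,pickle
from plant import telemetry,imaging,job
def snap(n,f):
    o=telemetry.get_obs(); c=imaging.camera(n); c['obs']=o
    pickle.dump(c,open(f'pics/{f}.pkl','wb')); cv2.imwrite(f'pics/{f}.png',c['pixels']); return c
def load(f): return pickle.load(open(f'pics/{f}.pkl','rb'))
def ray(c,u,v):
    x,y=(u-c['cx'])/c['fx'],(v-c['cy'])/c['fy']
    if 'R' in c and c['R'] is not None:
        R=np.array(c['R']);t=np.array(c['t']); o=-R.T@t; d=R.T@np.array([x,y,1.])
    else:
        r=np.hypot(x,y); d=np.array([x/r*np.sin(r),y/r*np.sin(r),np.cos(r)]) if r>1e-9 else np.array([0,0,1.])
        T=np.array(c['tool_from_camera']); W=np.eye(4); W[:3,:3]=cv2.Rodrigues(np.array(c['obs']['tcp_rot'],float))[0]; W[:3,3]=c['obs']['eef_pos']
        M=W@T; o=M[:3,3]; d=M[:3,:3]@d
    return o,d/np.linalg.norm(d)
def at(c,u,v,z):
    o,d=ray(c,u,v); return o+d*(z-o[2])/d[2]
def tri(obs):
    A=np.zeros((3,3));b=np.zeros(3);L=[]
    for c,u,v in obs:
        o,d=ray(c,u,v);P=np.eye(3)-np.outer(d,d);A+=P;b+=P@o;L.append((o,P))
    X=np.linalg.solve(A,b); return X,[np.linalg.norm(P@(X-o)) for o,P in L]
E
python3 - <<'E'
from h import *
for n in ['scene','top']:
    c=snap(n,n+'0'); print(n,{k:np.round(v,3).tolist() for k,v in c.items() if k in('fx','fy','cx','cy','R','t')})
print(telemetry.get_obs())
E
```

```text
pics
scene {'fx': 370.418, 'fy': 370.418, 'cx': 315.566, 'cy': 200.328, 'R': [[-0.496, 0.868, 0.005], [0.491, 0.285, -0.823], [-0.716, -0.406, -0.568]], 't': [0.318, -0.251, 1.358]}
top {'fx': 419.216, 'fy': 419.216, 'cx': 320.785, 'cy': 199.445, 'R': [[0.011, -1.0, -0.008], [-0.997, -0.011, -0.076], [0.076, 0.009, -0.997]], 't': [0.003, 0.62, 0.859]}
{'t': 0.1, 'qpos': array([-1.41847536,  0.42666769,  0.0738584 ,  1.60650105, -0.03412456,
        1.11080331, -0.06710922]), 'qvel': array([-0.00100438,  0.00017527,  0.00018691, -0.00072079, -0.00105763,
       -0.00096028,  0.00052372]), 'tau': array([ 7.84823351e-03, -9.37479973e+01,  3.67616013e+00, -4.55045092e+01,
       -4.86918516e-02,  1.68177317e-02,  1.37647547e-05]), 'eef_pos': array([0.20055038, 0.64409069, 0.17546551]), 'tcp_rot': array([-4.72371114e-01, -3.10576434e+00,  1.75079383e-03]), 'force': array([ 0.08607504, -0.51565311,  0.22466169]), 'wrist_torque': array([ 0.04627869, -0.0275183 ,  0.05969459]), 'grip_force': 0.0, 'opening': 0.09406291337299541}
```

View pics/top0.png

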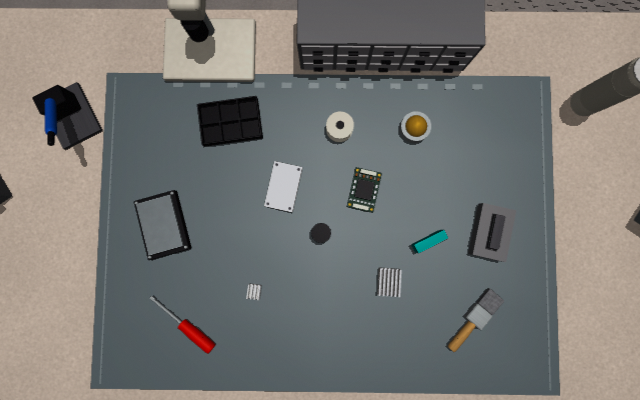

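View pics/scene0.png

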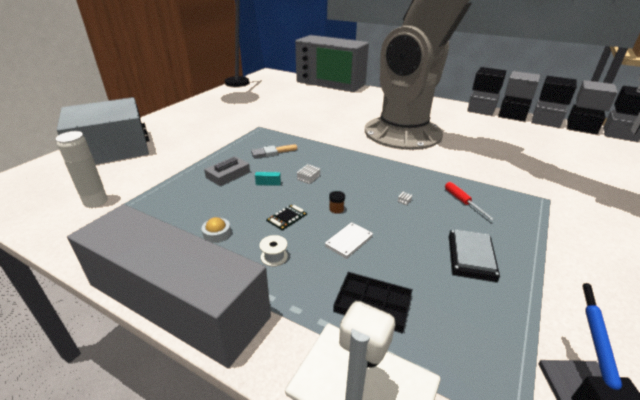

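Top view: stand at (162,225), plate (283,187), board (365,190), large sink (390,282), small sink (253,292), jar (320,233), spool (340,127), block with bar (492,232), turquoise look-alike (430,241). Next I'll take enlarged crops.

```bash
cat >> h.py <<'E'
def tiles(f,cs,out,s=40,k=266):
    p=load(f)['pixels']; T=[]
    for (u,v) in cs:
        u0,v0=int(u)-s,int(v)-s
        t=cv2.copyMakeBorder(p,s,s,s,s,cv2.BORDER_CONSTANT)[v0+s:v0+3*s,u0+s:u0+3*s]
        t=cv2.resize(t,(k,k),interpolation=cv2.INTER_CUBIC)
        for i in range(0,2*s,10):
            x=int(i*k/(2*s)); t[:5,x:x+1]=t[x:x+1,:5]=(0,255,255)
        cv2.putText(t,f'{u0},{v0}',(8,k-6),0,.4,(0,255,255)); T.append(t)
    while len(T)%3: T.append(np.zeros_like(T[0]))
    cv2.imwrite(f'pics/{out}.png',np.vstack([np.hstack(T[i:i+3]) for i in range(0,len(T),3)]))
E
python3 - <<'E'
from h import *
tiles('top0',[(162,225),(283,187),(365,190),(390,282),(485,232),(320,233)],'t1',36)
c=load('top0')
for n,u,v,z in [('stand',162,225,.03),('plate',283,187,.012),('board',365,190,.006),('sink',390,282,.026),('block',492,232,.03),('small',253,292,.018),('jar',320,233,.046),('tq',430,241,.03),('spool',340,127,.038)]: print(n,at(c,u,v,z).round(3))
E
```

```text
stand [0.562 0.341 0.03 ]
plate [0.647 0.091 0.012]
board [ 0.643 -0.085  0.006]
sink [ 0.45  -0.135  0.026]
block [ 0.556 -0.345  0.03 ]
small [0.425 0.149 0.018]
jar [0.55  0.011 0.046]
tq [ 0.536 -0.217  0.03 ]
spool [ 0.772 -0.029  0.038]
```

View pics/t1.png

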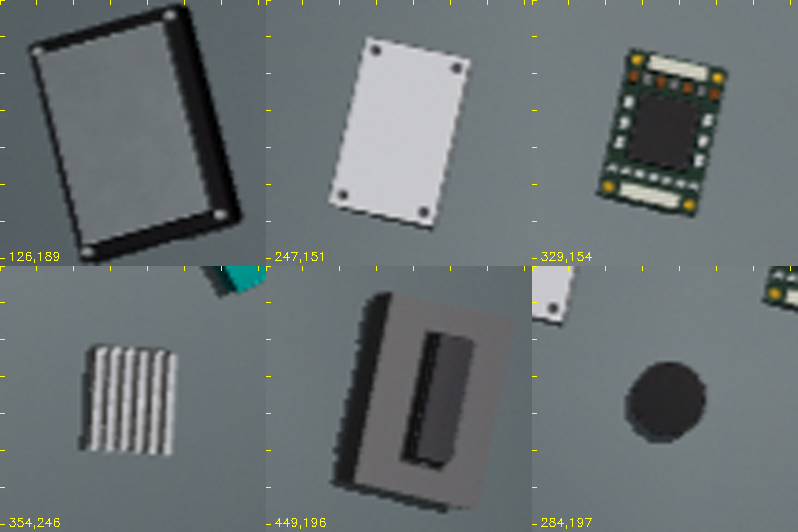

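Stand, plate, board, large sink, block with bar and jar are all confirmed in the crops. Look-alike list: bar (492,232) in the block versus turquoise (430,241); large sink (390,282) versus small (253,292); stand (162,225) versus tray (230,121). I'm moving the wrist over the stand.

>>> move_arm(motion=[[[1,0.9,-0.8,0.3,0,0,0.5],[1,0.9,-0.8,0.3,0,0,0.5],[1,0.9,-0.8,0.3,0,0,0.5],[1,0.9,-0.8,0.3,0,0,0.5],[1,0.9,-0.8,0.3,0,0,0.5],[1,0.9,-0.8,0.3,0,0,0.5],[1,0.9,-0.8,0.3,0,0,0.5],[1,0.9,-0.8,0.3,0,0,0.5]]])

```text
t: 0.9
eef_pos: [0.3814, 0.4833, 0.2361]
tcp_rot: [0.187, -3.136, 0.001]
force: [-0.6, 0.1, 0.7]
opening: 0.0944
grip_force: 0.0
```

>>> move_arm(motion=[[[1,0.9,-0.8,0.2,0,0,0.5],[1,0.9,-0.8,0.2,0,0,0.5],[1,0.9,-0.8,0.2,0,0,0],[1,0.9,-0.8,0.2,0,0,0],[1,0.9,-0.8,0,0,0,0],[1,0.9,-0.8,0,0,0,0],[1,0.5,-0.4,0,0,0,0],[1,0,0,0,0,0,0]]])

```text
t: 1.7
eef_pos: [0.5296, 0.3526, 0.2557]
tcp_rot: [0.343, -3.123, 0.001]
force: [-0.1, 0.5, -0.7]
opening: 0.0942
grip_force: 0.0
```

```bash
python3 - <<'E'
from h import *
c=snap('wrist','w1'); o=c['obs']; print(c['tool_from_camera'],c['fx'],c['cx'],c['cy']); print(o['t'],o['eef_pos'],o['tcp_rot'])
E
```

```text
[[-8.97897938e-04 -9.65212883e-01 -2.61463734e-01  7.58587544e-02]
 [ 9.99999597e-01 -8.64953003e-04 -2.41080450e-04 -4.47292465e-04]
 [ 6.54011362e-06 -2.61463845e-01  9.65213270e-01 -2.09096163e-01]
 [ 0.00000000e+00  0.00000000e+00  0.00000000e+00  1.00000000e+00]] 309.70691628693146 319.07062239440637 199.91649558058933
1.7 [0.5296068  0.35262708 0.25574913] [ 3.42640004e-01 -3.12278893e+00  1.40280914e-03]
```

View pics/w1.png

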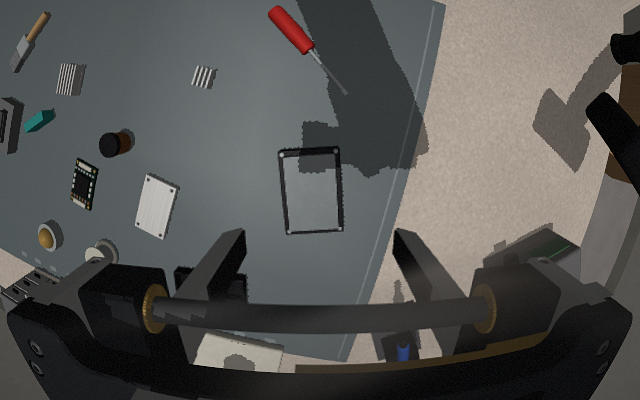

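```bash
python3 - <<'E'
from h import *
a=load('w1')['pixels'][140:240,270:350]; b=load('top0')['pixels'][187:263,130:194]
A=cv2.resize(a,None,fx=5,fy=5,interpolation=cv2.INTER_CUBIC); B=cv2.resize(b,None,fx=6,fy=6,interpolation=cv2.INTER_CUBIC)
A=cv2.convertScaleAbs(A,alpha=1.8,beta=10);B=cv2.convertScaleAbs(B,alpha=1.6,beta=10)
C=np.zeros((500,784,3),np.uint8);C[:500,:400]=A;C[:456,400:784]=B
cv2.imwrite('pics/t2.png',C)
E
```

```text
(no output)
```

View pics/t2.png

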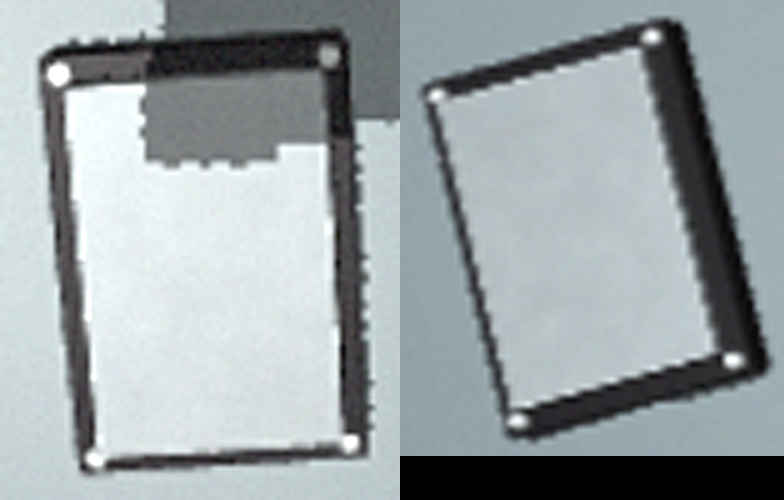

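```bash
cat >> h.py <<'E'
from scipy.optimize import least_squares
def rect(P):
    "4 pts in order around -> centre, lengths, long-axis angle deg"
    P=np.array(P); L=[np.linalg.norm(P[i]-P[(i+1)%4]) for i in range(4)]
    e=(P[1]-P[0]+P[2]-P[3]) if L[0]+L[2]>L[1]+L[3] else (P[2]-P[1]+P[3]-P[0])
    a=np.degrees(np.arctan2(e[1],e[0])); a=(a+90)%180-90
    return P.mean(0).round(4),np.round(L,4),round(a,2)
def yaw(o):
    y=cv2.Rodrigues(np.array(o['tcp_rot'],float))[0][:,1]; return np.degrees(np.arctan2(y[1],y[0]))%180
E
python3 - <<'E'
from h import *
w=load('w1');t=load('top0')
W=[((x+.5)/5+269.5,(y+.5)/5+139.5) for x,y in[(66,90),(330,73),(341,446),(99,456)]]
T=[((x+.5)/6+129.5,(y+.5)/6+186.5) for x,y in[(316,350),(115,410),(38,96),(243,46)]]
X=[]
for a,b in zip(W,T):
    x,e=tri([(w,*a),(t,*b)]);X.append(x);print(x.round(4),np.round(e,4))
print(rect(X)); print(rect([at(w,*a,.03) for a in W])); print(rect([at(t,*a,.03) for a in T])); print(yaw(w['obs']))
E
```

```text
[0.5214 0.2973 0.0286] [0.0001 0.0001]
[0.5005 0.3695 0.0222] [0.0009 0.0009]
[0.6089 0.3982 0.0285] [0. 0.]
[0.6276 0.3274 0.0281] [0.0005 0.0005]
(array([0.5646, 0.3481, 0.0269]), array([0.0755, 0.1123, 0.0733, 0.1104]), np.float64(15.34))
(array([0.5643, 0.3481, 0.03  ]), array([0.0749, 0.1117, 0.0728, 0.1105]), np.float64(15.45))
(array([0.5644, 0.3467, 0.03  ]), array([0.0723, 0.1131, 0.0735, 0.1095]), np.float64(15.94))
102.52317366433567
```

>>> move_arm(motion=[[[1,0.36,-1,-0.4,0,0,-0.5],[1,0.36,-1,-0.4,0,0,-0.5],[1,0.36,-1,-0.4,0,0,-0.5],[1,0.36,-1,-0.4,0,0,-0.5],[1,0.36,-1,-0.4,0,0,-0.5],[1,0.36,-1,-0.4,0,0,-0.5],[1,0.36,-1,-0.4,0,0,-0.5],[1,0.36,-1,-0.4,0,0,-0.5]]])

```text
t: 2.55
eef_pos: [0.6008, 0.1522, 0.1752]
tcp_rot: [0.316, 3.126, -0.0]
force: [-0.1, 0.4, -0.1]
opening: 0.0945
grip_force: 0.0
```

>>> move_arm(motion=[[[1,0.36,-1,-0.4,0,0,-0.2],[1,0.36,-1,-0.4,0,0,0],[1,0,0,0,0,0,0],[1,0,0,0,0,0,0]]])

```text
t: 2.95
eef_pos: [0.6183, 0.103, 0.1555]
tcp_rot: [-0.347, -3.122, 0.001]
force: [-0.3, 0.4, 0.3]
opening: 0.0941
grip_force: 0.0
```

```bash
python3 - <<'E'
from h import *
c=snap('wrist','w2'); o=c['obs']; print(o['t'],o['eef_pos'],o['tcp_rot'],yaw(o))
E
```

```text
2.95 [0.61833041 0.10303527 0.15545624] [-3.46513833e-01 -3.12179869e+00  6.79811006e-04] 77.33241302967066
```

View pics/w2.png

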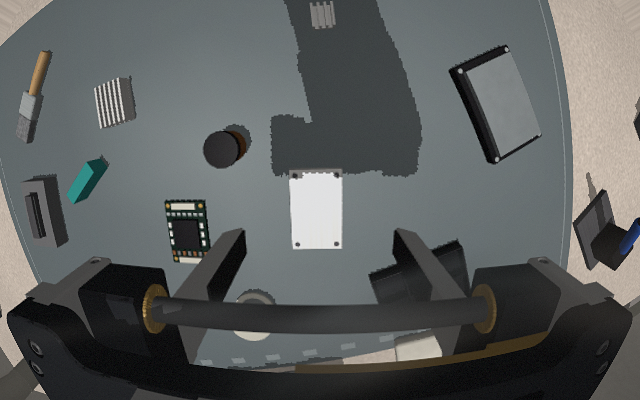

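The plate is centred, with corners near (290,171), (341,172), (342,249) and (293,249). The board is at (187,230). I'll refine the edges in code.

```bash
cat >> h.py <<'E'
def quad(mask,off):
    "subpixel corners of largest blob: line fits to its 4 sides"
    k=6; m=cv2.resize(mask.astype(np.float32),None,fx=k,fy=k,interpolation=cv2.INTER_CUBIC)
    cs,_=cv2.findContours((m>.5).astype(np.uint8),cv2.RETR_EXTERNAL,cv2.CHAIN_APPROX_NONE)
    p=max(cs,key=cv2.contourArea)[:,0].astype(np.float32)
    h=cv2.convexHull(p); e=2.
    while len(q:=cv2.approxPolyDP(h,e,True))>4: e+=1
    q=q[:,0]; L=[]
    for i in range(4):
        a,b=q[i],q[(i+1)%4]; d=(b-a)/np.linalg.norm(b-a); n=np.array([-d[1],d[0]])
        s=(p-a)@d/np.linalg.norm(b-a); sel=p[(abs((p-a)@n)<8)&(s>.12)&(s<.88)]
        vx,vy,x,y=cv2.fitLine(sel,cv2.DIST_HUBER,0,.01,.01).ravel(); L.append(np.cross([x,y,1],[x+vx,y+vy,1]))
    out=[]
    for i in range(4):
        x=np.cross(L[i-1],L[i]); out.append((x[:2]/x[2]+.5)/k-.5+np.array(off))
    return out
def soft(f,box,lo,hi,fn=lambda p:p.astype(float).max(2)):
    u0,v0,u1,v1=box; g=fn(load(f)['pixels'][v0:v1,u0:u1]); return np.clip((g-lo)/(hi-lo),0,1),(u0,v0)
E
python3 - <<'E'
from h import *
for f,b in [('w2',(275,160,360,262)),('top0',(258,155,310,220))]:
    g,_=soft(f,b,0,1e3); print(np.percentile(g*1e3,[5,30,50,70,95]))
    q=quad(*soft(f,b,80,230)); c=load(f); print(np.round(q,1).tolist()); print(rect([at(c,*x,.012) for x in q]))
    if f=='w2': Q=q
    else:
        X=np.mean(Q,0);Y=np.mean(q,0); print(tri([(load('w2'),*X),(c,*Y)]))
E
```

```text
[ 67. 125. 132. 225. 226.]
[[342.2, 176.2], [341.7, 248.3], [291.7, 248.7], [288.7, 178.4]]
(array([0.654 , 0.0908, 0.012 ]), array([0.0909, 0.0622, 0.0888, 0.0622]), np.float64(-11.89))
[116. 121. 125. 203. 204.]
[[274.0, 160.7], [301.6, 166.6], [291.5, 211.4], [263.8, 205.4]]
(array([0.649 , 0.0919, 0.012 ]), array([0.0608, 0.0985, 0.0607, 0.0986]), np.float64(-11.64))
(array([0.64816188, 0.09143037, 0.02360483]), [np.float64(0.0009070824224978232), np.float64(0.0009070824224977966)])
```

```bash
python3 - <<'E'
from h import *
w=load('w2');t=load('top0')
print(tri([(w,341.7,248.3),(t,274,160.7)]),tri([(w,291.7,248.7),(t,301.6,166.6)]))
E
```

```text
(array([0.70309591, 0.11167894, 0.01466676]), [np.float64(0.00036583318661167894), np.float64(0.0003658331866115312)]) (array([0.69058113, 0.05175502, 0.01446507]), [np.float64(0.0002929626486994891), np.float64(0.0002929626486994747)])
```

>>> move_arm(motion=[[[1,0.6,-0.23,-0.5,0,0,0.15],[1,0.63,-0.23,-0.8,0,0,0],[1,0,0,-1,0,0,0],[1,0,0,-1,0,0,0],[1,0,0,-1,0,0,0],[1,0,0,-0.8,0,0,0],[1,0,0,0,0,0,0],[1,0,0,0,0,0,0]]])

```text
t: 3.8
eef_pos: [0.6491, 0.0936, 0.0291]
tcp_rot: [0.317, 3.126, 0.0]
force: [0.7, 0.4, 0.2]
opening: 0.094
grip_force: 0.0
```

```bash
python3 - <<'E'
from h import *
c=snap('wrist','w3'); o=c['obs']; print(o['t'],o['eef_pos'],yaw(o),o['force'])
q=quad(*soft('top0',(344,162,387,218),104,60,lambda p:p[:,:,0]*.0+p.astype(float).max(2)))
print(np.round(q,1).tolist())
E
```

```text
3.8 [0.64905495 0.09355647 0.02905915] 78.43422750429757 [0.68378036 0.44114324 0.16369255]
[[355.2, 166.6], [381.2, 173.0], [372.3, 212.9], [346.3, 206.8]]
```

View pics/w3.png

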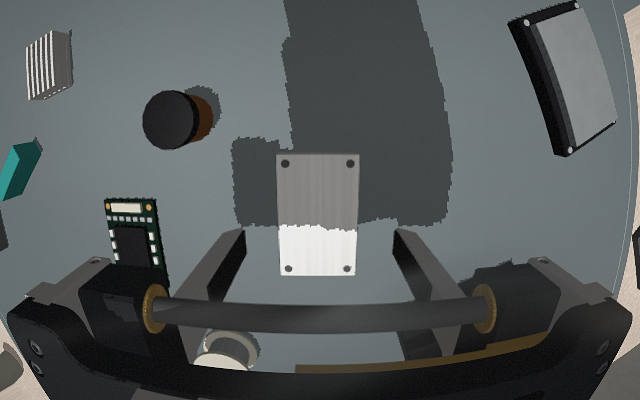

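The plate is centred between the fingers, spanning u 277–358. I'll descend, grip and lift.

>>> move_arm(motion=[[[1,0,-0.06,-0.5,0,0,0],[1,0,0,-0.5,0,0,0],[1,0,0,0,0,0,0],[0,0,0,0,0,0,0],[0,0,0,0,0,0,0],[0,0,0,0,0,0,0],[0,0,0,0,0,0,0],[0,0,0,0,0,0,0]]], newtons=30)

```text
t: 4.65
eef_pos: [0.649, 0.0915, 0.0038]
tcp_rot: [0.317, 3.125, 0.0]
force: [0.2, -1.0, -0.4]
opening: 0.0577
grip_force: 0.0
```

>>> move_arm(motion=[[[0,0,0,0,0,0,0],[0,0,0,0,0,0,0]]])

```text
t: 4.85
eef_pos: [0.6489, 0.0915, 0.0036]
tcp_rot: [0.317, 3.125, 0.0]
force: [-0.1, 0.3, -0.2]
opening: 0.0413
grip_force: 0.0
```

```bash
python3 - <<'E'
from h import *
c=snap('wrist','w4'); print(c['obs']['opening'],c['obs']['grip_force'])
s=load('scene0') and snap('scene','s4')
a=c['pixels'][130:390,180:460]
b=cv2.resize(s['pixels'][190:280,300:400],(400,360),interpolation=cv2.INTER_CUBIC)
C=np.zeros((360,680,3),np.uint8);C[:260,:280]=a;C[:,280:]=b;cv2.imwrite('pics/t4.png',C)
E
```

```text
0.041348550005229516 0.0
```

View pics/t4.png

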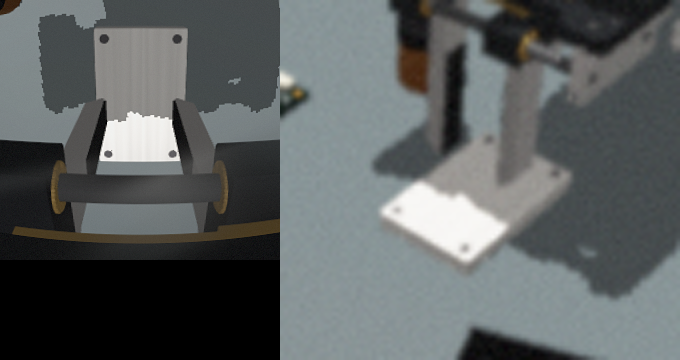

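The fingers are above the plate: they slid over its top, so the tips must rise with opening. I'll estimate the tip height against opening from the images.

```bash
python3 - <<'E'
from h import *
for f,pts in [('w3',[(245,230),(393,230)]),('w4',[(284,230),(353,230)])]:
    c=load(f);op=c['obs']['opening'];T=np.array(c['tool_from_camera'])
    for u,v in pts:
        x,y=(u-c['cx'])/c['fx'],(v-c['cy'])/c['fy'];r=np.hypot(x,y)
        d=T[:3,:3]@[x/r*np.sin(r),y/r*np.sin(r),np.cos(r)];o=T[:3,3]
        s=(np.sign(d[1])*op/2-o[1])/d[1];print(f,op,(o+s*d).round(4))
a=load('w3')['pixels'][210:290,200:260];b=load('w4')['pixels'][210:290,230:290]
cv2.imwrite('pics/t5.png',cv2.convertScaleAbs(cv2.resize(np.hstack([a,b]),None,fx=6,fy=6,interpolation=cv2.INTER_CUBIC),alpha=2.5,beta=20))
E
```

```text
w3 0.09399045272153002 [ 0.0077 -0.047  -0.0303]
w3 0.09399045272153002 [ 0.0062  0.047  -0.0266]
w4 0.041348550005229516 [ 0.0126 -0.0207 -0.0424]
w4 0.041348550005229516 [ 0.0076  0.0207 -0.0293]
```

View pics/t5.png

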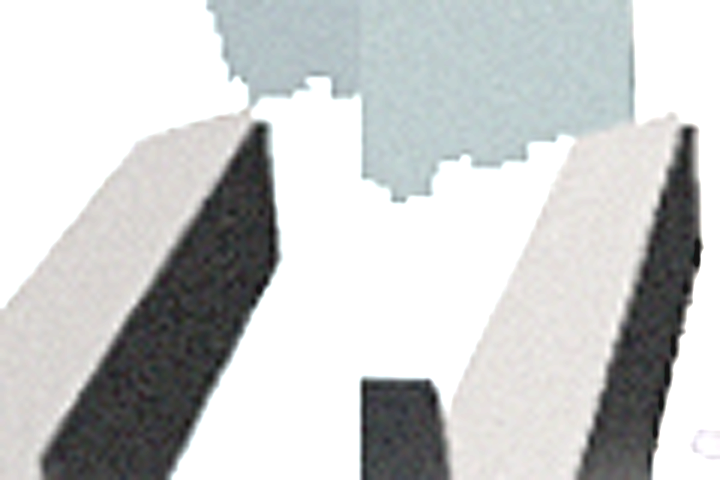

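>>> move_arm(motion=[[[0.6,0,0,0,0,0,0],[0.6,0,0,0,0,0,0],[0.6,0,0,0,0,0,0],[0.6,0,0,-0.04,0,0,0],[0.6,0,0,-0.04,0,0,0],[0.6,0,0,0,0,0,0]]], newtons=5)

```text
t: 5.55
eef_pos: [0.6488, 0.0915, 0.0014]
tcp_rot: [-0.317, -3.125, 0.0]
force: [0.7, 0.3, 0.4]
opening: 0.0567
grip_force: 0.0
```

>>> move_arm(motion=[[[0.6,0,0,-0.04,0,0,0],[0.6,0,0,-0.04,0,0,0],[0.6,0,0,0,0,0,0]]])

```text
t: 5.85
eef_pos: [0.6488, 0.0914, -0.0006]
tcp_rot: [-0.317, -3.125, 0.0]
force: [-0.2, -0.9, -0.2]
opening: 0.0563
grip_force: 0.0
```

>>> move_arm(motion=[[[0.6,0,0,-0.04,0,0,0],[0.6,0,0,-0.04,0,0,0],[0.6,0,0,0,0,0,0]]])

```text
t: 6.15
eef_pos: [0.6488, 0.0914, -0.0026]
tcp_rot: [-0.317, -3.125, 0.0]
force: [0.0, 0.6, 0.3]
opening: 0.0564
grip_force: 0.0
```

>>> move_arm(motion=[[[0.6,0,0,-0.04,0,0,0],[0.6,0,0,-0.04,0,0,0],[0.6,0,0,0,0,0,0]]])

```text
t: 6.45
eef_pos: [0.6488, 0.0914, -0.0046]
tcp_rot: [-0.317, -3.125, 0.0]
force: [0.0, -0.1, -0.1]
opening: 0.0566
grip_force: 0.0
```

```bash
python3 - <<'E'
from h import *
o=telemetry.get_obs();print(o['eef_pos'],o['force'])
s=snap('scene','s6')
cv2.imwrite('pics/t6.png',cv2.resize(s['pixels'][190:270,310:390],(640,600),interpolation=cv2.INTER_CUBIC))
E
```

```text
[ 0.64878086  0.09143584 -0.00460988] [ 0.02182508 -0.13732181 -0.09638228]
```

View pics/t6.png

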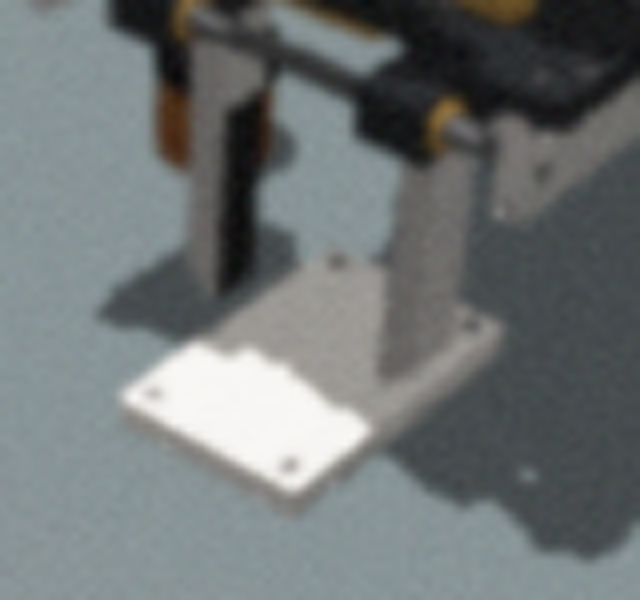

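```bash
python3 - <<'E'
from h import *
c=load('s6');a=np.radians(-11.8);X=np.array([np.cos(a),np.sin(a)]);Y=np.array([-X[1],X[0]]);p=c['obs']['eef_pos'][:2]
for (u,v),s in [((337.1,229.6),-1),((357.5,240.7),1)]:
    q=p+.008*X+s*.0283*Y; o,d=ray(c,u,v)
    t=(q-o[:2])@d[:2]/(d[:2]@d[:2]); print((o+t*d).round(4),q.round(4))
E
```

```text
[0.6505 0.0628 0.0227] [0.6508 0.0621]
[0.6617 0.1194 0.0219] [0.6624 0.1175]
```

The tips really sit about 27 mm behind the nominal TCP, near z = 0.022. I'll probe down onto the plate to confirm.

>>> move_arm(motion=[[[0.6,0,0,-0.1,0,0,0],[0.6,0,0,-0.1,0,0,0],[0.6,0,0,-0.08,0,0,0],[0.6,0,0,0,0,0,0]]])

```text
t: 6.9
eef_pos: [0.6486, 0.0914, -0.0119]
tcp_rot: [-0.317, -3.125, 0.0]
force: [-0.0, 0.7, 0.4]
opening: 0.0566
grip_force: 0.0
```

>>> move_arm(motion=[[[0.6,0,0,-0.04,0,0,0],[0.6,0,0,0,0,0,0]]])

```text
t: 7.1
eef_pos: [0.6489, 0.0914, -0.0125]
tcp_rot: [-0.317, -3.125, 0.0]
force: [1.0, -0.0, 0.3]
opening: 0.0561
grip_force: 0.0
```

>>> move_arm(motion=[[[0.6,0,0,-0.04,0,0,0],[0.6,0,0,0,0,0,0]]])

```text
t: 7.3
eef_pos: [0.6489, 0.0914, -0.0135]
tcp_rot: [-0.317, -3.125, 0.0]
force: [0.8, -0.7, -0.6]
opening: 0.057
grip_force: 0.0
```

>>> move_arm(motion=[[[0.6,0,0,-0.04,0,0,0],[0.6,0,0,0,0,0,0]]])

```text
t: 7.5
eef_pos: [0.6488, 0.0914, -0.0145]
tcp_rot: [-0.317, -3.125, 0.0]
force: [0.7, 0.2, 0.6]
opening: 0.0564
grip_force: 0.0
```

>>> move_arm(motion=[[[0.6,0,0,-0.04,0,0,0],[0.6,0,0,0,0,0,0]]])

```text
t: 7.7
eef_pos: [0.6488, 0.0914, -0.0156]
tcp_rot: [-0.317, -3.125, 0.0]
force: [0.1, -1.1, -0.1]
opening: 0.0567
grip_force: 0.0
```

>>> move_arm(motion=[[[0.6,0,0,-0.04,0,0,0],[0.6,0,0,0,0,0,0]]])

```text
t: 7.9
eef_pos: [0.6488, 0.0915, -0.0165]
tcp_rot: [-0.317, -3.125, 0.0]
force: [1.0, 0.6, 0.8]
opening: 0.0564
grip_force: 0.0
```

>>> move_arm(motion=[[[0.6,0,0,-0.04,0,0,0],[0.6,0,0,0,0,0,0]]])

```text
t: 8.1
eef_pos: [0.649, 0.0915, -0.017]
tcp_rot: [0.317, 3.125, 0.0]
force: [-1.7, 0.2, 7.0]
opening: 0.0563
grip_force: 3.1
```

>>> move_arm(motion=[[[0.6,0,0,-0.04,0,0,0],[0.6,0,0,0,0,0,0]]])

```text
t: 8.3
eef_pos: [0.6491, 0.0915, -0.0172]
tcp_rot: [0.318, 3.125, 0.001]
force: [-8.1, -0.7, 19.7]
opening: 0.0561
grip_force: 10.1
```

```bash
python3 - <<'E'
from h import *
o=telemetry.get_obs();print(o['eef_pos'],o['force'])
s=snap('scene','s7')
cv2.imwrite('pics/t7.png',cv2.resize(s['pixels'][190:270,310:390],(640,600),interpolation=cv2.INTER_CUBIC))
E
```

```text
[ 0.64909294  0.091478   -0.01717126] [-8.11119606 -0.72716204 19.70837656]
```

View pics/t7.png

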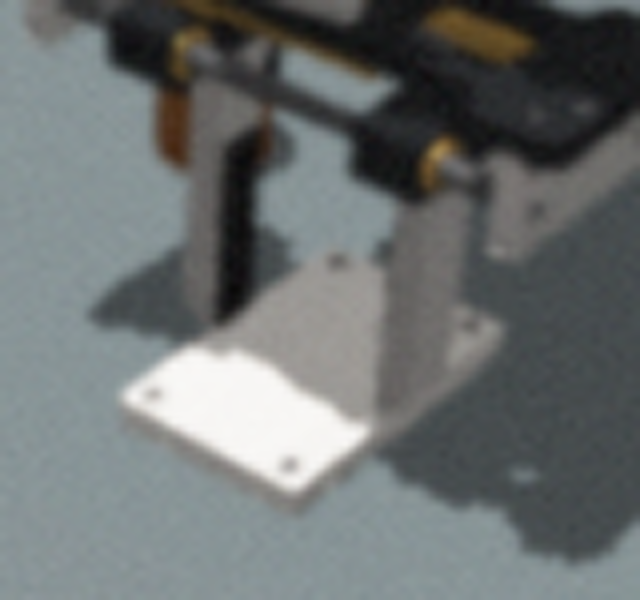

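Contact comes at TCP z = −0.017, so the tips are 29 mm behind the reported TCP. I'll use tip = TCP + 29 mm from here, then open, lower and grip.

>>> move_arm(motion=[[[0.6,0,0,0.2,0,0,0],[1,0,0,0,0,0,0],[1,0,0,0,0,0,0],[1,0,0,0,0,0,0],[1,0,0,0,0,0,0],[1,0,0,0,0,0,0],[1,0,0,-0.25,0,0,0],[1,0,0,-0.25,0,0,0]]], newtons=30)

```text
t: 9.15
eef_pos: [0.6489, 0.0915, -0.0264]
tcp_rot: [0.317, 3.125, 0.0]
force: [-0.3, 0.4, -0.1]
opening: 0.0939
grip_force: 0.0
```

>>> move_arm(motion=[[[0,0,0,0,0,0,0],[0,0,0,0,0,0,0],[0,0,0,0,0,0,0],[0,0,0,0,0,0,0],[0,0,0,0,0,0,0],[0,0,0,0,0,0,0],[0,0,0,0,0,0,0]]])

```text
t: 9.85
eef_pos: [0.6491, 0.0915, -0.0257]
tcp_rot: [0.317, 3.125, 0.0]
force: [0.3, -0.1, 1.9]
opening: 0.0617
grip_force: 30.0
```

>>> move_arm(motion=[[[0,0,0,0.5,0,0,0],[0,0,0,1,0,0,0],[0,0,0,1,0,0,0],[0,-0.3,0.93,1,0,0,0.41],[0,-0.3,0.93,0.5,0,0,0.41],[0,-0.3,0.93,0,0,0,0.41],[0,-0.3,0.93,0,0,0,0.41],[0,-0.3,0.93,0,0,0,0.41]]])

```text
t: 10.65
eef_pos: [0.6101, 0.2093, 0.0733]
tcp_rot: [0.025, -3.14, 0.001]
force: [0.1, 0.4, -1.7]
opening: 0.0614
grip_force: 30.0
```

>>> move_arm(motion=[[[0,-0.3,0.93,0,0,0,0.41],[0,-0.3,0.93,0,0,0,0.41],[0,-0.3,0.93,0,0,0,0.41],[0,-0.3,0.93,0,0,0,0.41],[0,-0.3,0.93,0,0,0,0.41],[0,-0.3,0.93,0,0,0,0.41],[0,0,0,0,0,0,0],[0,0,0,0,0,0,0]]])

```text
t: 11.45
eef_pos: [0.566, 0.3482, 0.0739]
tcp_rot: [0.426, -3.112, 0.0]
force: [-0.6, -0.7, -2.5]
opening: 0.0615
grip_force: 30.0
```

```bash
cat > st.py <<'E'
from h import *
import sys
o=telemetry.get_obs();print(o['t'],o['eef_pos'].round(4),yaw(o).round(2),o['opening'].round(4),o['grip_force'])
if len(sys.argv)>1:
    g=np.array([float(x) for x in sys.argv[1:5]]); print('units',((g[:3]-o['eef_pos'])/.025).round(2),'turn',round((g[3]-yaw(o))/6,2))
E
python3 st.py .5644 .348 .0045 105.5
```

```text
Traceback (most recent call last):
  File "st.py", line 3, in <module>
    o=telemetry.get_obs();print(o['t'],o['eef_pos'].round(4),yaw(o).round(2),o['opening'].round(4),o['grip_force'])
                                                                             ^^^^^^^^^^^^^^^^^^
AttributeError: 'float' object has no attribute 'round'
```

```bash
sed -i "s/o\['opening'\].round(4)/round(o['opening'],4)/" st.py; python3 st.py .5644 .348 .0045 105.5
```

```text
11.45 [0.566  0.3482 0.0739] 105.58 0.0615 29.99937504529953
units [-0.06 -0.01 -2.78] turn -0.01
```

>>> move_arm(motion=[[[0,-0.06,0,-0.8,0,0,0],[0,0,0,-0.8,0,0,0],[0,0,0,-0.6,0,0,0],[0,0,0,-0.3,0,0,0],[0,0,0,-0.18,0,0,0],[0,0,0,-0.08,0,0,0],[0,0,0,0,0,0,0],[0,0,0,0,0,0,0]]])

```text
t: 12.25
eef_pos: [0.5653, 0.3474, 0.0057]
tcp_rot: [-0.422, 3.112, 0.001]
force: [-0.1, 0.3, -1.2]
opening: 0.0616
grip_force: 30.0
```

```bash
python3 st.py .5644 .348 .0045 105.5; python3 -c "
from h import *
print(telemetry.get_obs()['force'])"
```

```text
12.25 [0.5653 0.3474 0.0057] 105.46 0.0616 29.999526143074036
units [-0.03  0.02 -0.05] turn 0.01
[-0.0655269   0.3078197  -1.24610553]
```

>>> move_arm(motion=[[[0,-0.03,0.02,-0.04,0,0,0],[0,0,0,-0.02,0,0,0],[0,0,0,0,0,0,0],[1,0,0,0,0,0,0],[1,0,0,0,0,0,0],[1,0,0,0,0,0,0],[1,0,0,0,0,0,0],[1,0,0,0,0,0,0]]])

```text
t: 13.05
eef_pos: [0.5641, 0.3477, 0.0036]
tcp_rot: [0.423, -3.113, 0.0]
force: [0.4, -0.3, -0.2]
opening: 0.0936
grip_force: 0.0
```

>>> move_arm(motion=[[[1,0,0,0,0,0,0],[1,0,0,0.3,0,0,0],[1,0,0,1,0,0,0],[1,0,0,1,0,0,0],[1,0,0,1,0,0,0],[1,0,0,1,0,0,0],[1,0,0,1,0,0,0],[1,0,0,0.7,0,0,0]]])

```text
t: 13.85
eef_pos: [0.5646, 0.3479, 0.1561]
tcp_rot: [-0.422, 3.111, 0.002]
force: [-1.0, 0.3, 0.3]
opening: 0.0941
grip_force: 0.0
```

```bash
python3 - <<'E'
from h import *
w=snap('wrist','w5');o=w['obs'];print(o['t'],o['eef_pos'],yaw(o))
cv2.imwrite('pics/t8.png',cv2.resize(w['pixels'][110:270,60:380],(800,400),interpolation=cv2.INTER_CUBIC))
t=load('top0'); q=quad(*soft('top0',(344,162,387,218),104,60)); print(rect([at(t,*x,.006) for x in q]))
E
```

```text
13.85 [0.56461785 0.34792157 0.1561107 ] 105.45629265132843
(array([ 0.6432, -0.082 ,  0.006 ]), array([0.0576, 0.0882, 0.0572, 0.0891]), np.float64(-12.24))
```

View pics/t8.png

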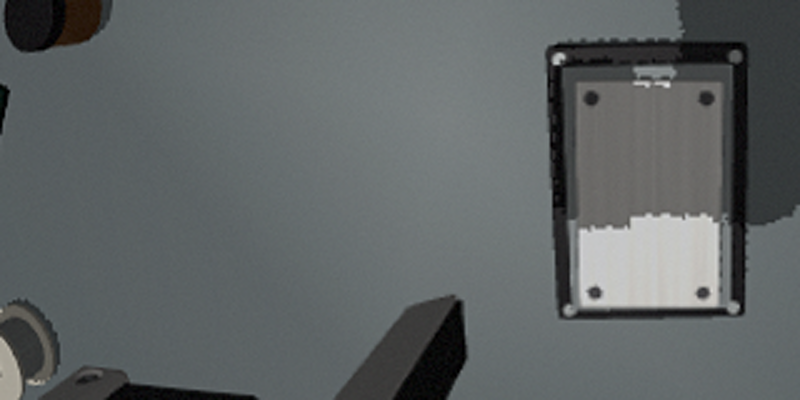

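```bash
python3 - <<'E'
from h import *
w=load('w5')
f=lambda L,z:rect([at(w,(x+.5)/2.5+59.5,(y+.5)/2.5+109.5,z) for x,y in L])
print(f([(576,82),(722,82),(719,306),(579,307)],.042)); print(f([(563,65),(735,65),(727,309),(570,310)],.03))
E
python3 st.py .6432 -.0815 .1 77.8
```

```text
(array([0.5643, 0.3476, 0.042 ]), array([0.0609, 0.0995, 0.0627, 0.1   ]), np.float64(15.41))
(array([0.5642, 0.3475, 0.03  ]), array([0.0743, 0.1122, 0.0731, 0.1127]), np.float64(15.29))
13.9 [0.5656 0.3485 0.1586] 105.45 0.0938 0.0
units [  3.1  -17.2   -2.34] turn -4.61
```

The plate is centred on the stand within about 0.3 mm. Now the board.

>>> move_arm(motion=[[[1,0.17,-0.96,0,0,0,-0.26],[1,0.17,-0.96,0,0,0,-0.26],[1,0.17,-0.96,0,0,0,-0.26],[1,0.17,-0.96,0,0,0,-0.26],[1,0.17,-0.96,0,0,0,-0.26],[1,0.17,-0.96,0,0,0,-0.26],[1,0.17,-0.96,0,0,0,-0.26],[1,0.17,-0.96,0,0,0,-0.26]]])

```text
t: 14.7
eef_pos: [0.5985, 0.1536, 0.1536]
tcp_rot: [-0.078, 3.141, -0.0]
force: [-0.0, 0.9, -0.2]
opening: 0.0943
grip_force: 0.0
```

>>> move_arm(motion=[[[1,0.17,-0.96,0,0,0,-0.26],[1,0.17,-0.96,0,0,0,-0.26],[1,0.17,-0.96,0,0,0,-0.26],[1,0.17,-0.96,0,0,0,-0.26],[1,0.17,-0.96,0,0,0,-0.26],[1,0.17,-0.96,0,0,0,-0.26],[1,0.17,-0.96,0,0,0,-0.26],[1,0.17,-0.96,-0.5,0,0,-0.26]]])

```text
t: 15.5
eef_pos: [0.6333, -0.0384, 0.1423]
tcp_rot: [0.263, 3.128, 0.001]
force: [0.2, -0.4, 0.3]
opening: 0.0938
grip_force: 0.0
```

>>> move_arm(motion=[[[1,0.17,-0.96,-1,0,0,-0.26],[1,0.17,-0.96,-0.8,0,0,-0.26],[1,0,0,0,0,0,0],[1,0,0,0,0,0,0]]])

```text
t: 15.9
eef_pos: [0.6404, -0.0854, 0.0957]
tcp_rot: [-0.347, -3.121, 0.001]
force: [0.7, 0.4, 0.5]
opening: 0.094
grip_force: 0.0
```

```bash
python3 - <<'E'
from h import *
w=snap('wrist','w6');o=w['obs'];print(o['t'],o['eef_pos'],yaw(o))
cv2.imwrite('pics/t9.png',cv2.resize(w['pixels'][0:270,0:400],(800,540),interpolation=cv2.INTER_CUBIC))
E
python3 st.py .6432 -.0815 .1 77.8
```

```text
15.9 [ 0.64039437 -0.08542021  0.09568974] 77.2950391206865
15.95 [ 0.6408 -0.0844  0.0963] 77.37 0.0939 0.0
units [0.09 0.12 0.15] turn 0.07
```

View pics/t9.png

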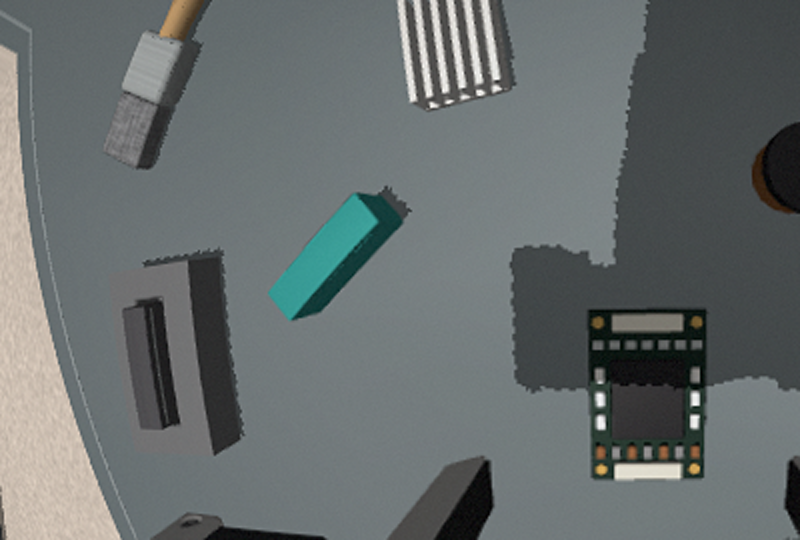

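The board's corners in the wrist picture (crop ÷ 2) are at (294,155), (353,155), (352,239.5) and (296,239.5). The turquoise look-alike is at (170,128).

```bash
python3 - <<'E'
from h import *
w=load('w6');t=load('top0')
W=[((x+.5)/2-.5,(y+.5)/2-.5) for x,y in [(588,310),(706,310),(704,479),(592,479)]]
print(rect([at(w,*a,.006) for a in W]))
q=quad(*soft('top0',(344,162,387,218),104,60)) # order from top0: far+y, far-y, near-y, near+y
T=[q[2],q[3],q[0],q[1]]
X=[tri([(w,*a),(t,*b)])[0] for a,b in zip(W,T)];print(np.round(X,4),rect(X))
E
python3 st.py .6432 -.0815 -.0255 77.8
```

```text
(array([ 0.6449, -0.0823,  0.006 ]), array([0.0573, 0.088 , 0.0585, 0.0879]), np.float64(-12.22))
[[ 0.5921 -0.0968  0.0418]
 [ 0.6067 -0.0449  0.0107]
 [ 0.6926 -0.0631  0.0101]
 [ 0.6788 -0.1187  0.0128]] (array([ 0.6426, -0.0809,  0.0188]), array([0.0622, 0.0878, 0.0573, 0.094 ]), np.float64(-13.09))
15.95 [ 0.6408 -0.0844  0.0963] 77.37 0.0939 0.0
units [ 0.09  0.12 -4.87] turn 0.07
```

>>> move_arm(motion=[[[1,0.15,0.09,-1,0,0,0.07],[1,0,0,-1,0,0,0],[1,0,0,-1,0,0,0],[1,0,0,-0.9,0,0,0],[1,0,0,-0.6,0,0,0],[1,0,0,-0.3,0,0,0],[1,0,0,0,0,0,0],[1,0,0,0,0,0,0]]], newtons=20)

```text
t: 16.75
eef_pos: [0.6451, -0.082, -0.023]
tcp_rot: [0.333, 3.123, 0.0]
force: [0.1, 0.5, -0.6]
opening: 0.0938
grip_force: 0.0
```

```bash
python3 st.py .6445 -.0822 -.0265 77.8
```

```text
16.75 [ 0.6451 -0.082  -0.023 ] 77.81 0.0938 0.0
units [-0.02 -0.01 -0.14] turn -0.0
```

>>> move_arm(motion=[[[1,0,0,-0.14,0,0,0],[0,0,0,0,0,0,0],[0,0,0,0,0,0,0],[0,0,0,0,0,0,0],[0,0,0,0,0,0,0],[0,0,0,0,0,0,0],[0,0,0,0,0,0,0],[0,0,0,0,0,0,0]]])

```text
t: 17.55
eef_pos: [0.6444, -0.0821, -0.0274]
tcp_rot: [0.334, 3.124, -0.0]
force: [-0.3, 0.8, 1.1]
opening: 0.0574
grip_force: 20.0
```

```bash
python3 st.py .5644 .348 .017 105.4
```

```text
17.55 [ 0.6444 -0.0821 -0.0274] 77.8 0.0574 19.999917447566986
units [-3.2  17.2   1.77] turn 4.6
```

>>> move_arm(motion=[[[0,0,0,0.5,0,0,0],[0,0,0,1,0,0,0],[0,0,0,1,0,0,0],[0,0,0,1,0,0,0],[0,-0.178,0.956,0.5,0,0,0.256],[0,-0.178,0.956,0,0,0,0.256],[0,-0.178,0.956,0,0,0,0.256],[0,-0.178,0.956,0,0,0,0.256]]])

```text
t: 18.35
eef_pos: [0.6265, 0.0144, 0.0736]
tcp_rot: [0.164, 3.137, 0.0]
force: [0.3, 0.3, -1.8]
opening: 0.0573
grip_force: 20.0
```

>>> move_arm(motion=[[[0,-0.178,0.956,0,0,0,0.256],[0,-0.178,0.956,0,0,0,0.256],[0,-0.178,0.956,0,0,0,0.256],[0,-0.178,0.956,0,0,0,0.256],[0,-0.178,0.956,0,0,0,0.256],[0,-0.178,0.956,0,0,0,0.256],[0,-0.178,0.956,0,0,0,0.256],[0,-0.178,0.956,0,0,0,0.256]]])

```text
t: 19.15
eef_pos: [0.5909, 0.2058, 0.0734]
tcp_rot: [-0.172, 3.136, 0.0]
force: [-0.6, -0.0, -0.6]
opening: 0.0579
grip_force: 20.0
```

>>> move_arm(motion=[[[0,-0.178,0.956,0,0,0,0.256],[0,-0.178,0.956,0,0,0,0.256],[0,-0.178,0.956,0,0,0,0.256],[0,-0.178,0.956,0,0,0,0.256],[0,-0.178,0.956,0,0,0,0.256],[0,-0.178,0.956,0,0,0,0.256],[0,0,0,0,0,0,0],[0,0,0,0,0,0,0]]])

```text
t: 19.95
eef_pos: [0.564, 0.3491, 0.0723]
tcp_rot: [0.425, -3.112, 0.001]
force: [0.4, -0.4, -0.5]
opening: 0.0575
grip_force: 20.0
```

```bash
python3 st.py .5643 .3478 .015 105.4
```

```text
19.95 [0.564  0.3491 0.0723] 105.54 0.0575 19.999472200870514
units [ 0.01 -0.05 -2.29] turn -0.02
```

>>> move_arm(motion=[[[0,0.01,-0.05,-0.8,0,0,-0.02],[0,0,0,-0.7,0,0,0],[0,0,0,-0.4,0,0,0],[0,0,0,-0.2,0,0,0],[0,0,0,-0.1,0,0,0],[0,0,0,-0.06,0,0,0],[0,0,0,0,0,0,0],[0,0,0,0,0,0,0]]])

```text
t: 20.75
eef_pos: [0.5648, 0.3471, 0.0166]
tcp_rot: [-0.419, 3.113, 0.0]
force: [0.6, -0.1, -2.6]
opening: 0.0573
grip_force: 20.0
```

```bash
python3 st.py .5643 .3478 .0146 105.4
```

```text
20.75 [0.5648 0.3471 0.0166] 105.33 0.0573 19.999636709690094
units [-0.02  0.03 -0.08] turn 0.01
```

>>> move_arm(motion=[[[0,-0.02,0.03,-0.06,0,0,0],[0,0,0,-0.03,0,0,0],[0,0,0,0,0,0,0],[1,0,0,0,0,0,0],[1,0,0,0,0,0,0],[1,0,0,0,0,0,0],[1,0,0,0,0,0,0],[1,0,0,0,0,0,0]]])

```text
t: 21.55
eef_pos: [0.564, 0.3476, 0.0137]
tcp_rot: [0.419, -3.113, 0.0]
force: [-0.4, 0.4, -0.1]
opening: 0.0926
grip_force: 0.0
```

>>> move_arm(motion=[[[1,0,0,0,0,0,0],[1,0,0,0.3,0,0,0],[1,0,0,1,0,0,0],[1,0,0,1,0,0,0],[1,0,0,1,0,0,0],[1,0,0,1,0,0,0],[1,0,0,0.7,0,0,0],[1,0,0,0,0,0,0]]])

```text
t: 22.35
eef_pos: [0.5654, 0.3484, 0.1421]
tcp_rot: [-0.418, 3.11, 0.003]
force: [0.7, -0.9, -0.0]
opening: 0.0941
grip_force: 0.0
```

```bash
python3 - <<'E'
from h import *
w=snap('wrist','w7');o=w['obs'];print(o['t'],o['eef_pos'],yaw(o))
p=w['pixels'][:,:,:].astype(int); g=p[:,:,1]
# project expected board centre/corners & print profile across
def proj(c,X):
    W=np.eye(4); W[:3,:3]=cv2.Rodrigues(np.array(c['obs']['tcp_rot'],float))[0]; W[:3,3]=c['obs']['eef_pos']
    q=np.linalg.inv(W@np.array(c['tool_from_camera']))@np.append(X,1); r=np.arctan2(np.hypot(q[0],q[1]),q[2])/np.hypot(q[0],q[1]); return c['cx']+c['fx']*q[0]*r,c['cy']+c['fy']*q[1]*r
a=np.radians(15.4);R=np.array([[np.cos(a),-np.sin(a)],[np.sin(a),np.cos(a)]])
for nm,hx,hy,z in [('board',.044,.029,.048),('plate',.05,.031,.042)]:
    print(nm,[np.round(proj(w,np.append([.5643,.3477]+R@np.array(d)*[1,1],z)),1).tolist() for d in [(-hx,-hy),(-hx,hy),(hx,hy),(hx,-hy),(-hx,0),(hx,0),(0,hy),(0,-hy)]])
m=np.array(proj(w,[.5643,.3477,.048])).round().astype(int);print(m)
print('row',m[0]-50,g[m[1]-2:m[1]+3,m[0]-50:m[0]+51].mean(0).astype(int).tolist())
u=m[0]+22;print('col u',u,m[1]-60,g[m[1]-60:m[1]+70,u-2:u+3].mean(1).astype(int).tolist())
E
python3 st.py .45 -.135 .1 86
```

```text
22.35 [0.56536344 0.34839877 0.14210448] 105.32076676957587
board [[289.4, 149.1], [348.5, 148.9], [346.7, 233.0], [291.6, 233.1], [318.9, 148.8], [319.1, 233.1], [347.7, 192.4], [290.3, 192.5]]
plate [[287.9, 142.5], [350.0, 142.4], [347.9, 236.1], [290.4, 236.2], [318.9, 142.3], [319.1, 236.3], [349.1, 190.9], [288.9, 191.1]]
[319 192]
row 269 [128, 128, 128, 127, 127, 126, 126, 127, 129, 100, 47, 10, 11, 15, 14, 25, 54, 76, 72, 70, 110, 81, 8, 19, 39, 102, 106, 107, 94, 23, 15, 11, 14, 10, 13, 13, 13, 14, 8, 12, 15, 12, 14, 13, 11, 14, 13, 13, 15, 15, 12, 11, 13, 14, 10, 14, 13, 14, 13, 13, 15, 13, 15, 13, 13, 13, 12, 11, 14, 16, 13, 62, 93, 107, 105, 88, 35, 10, 65, 86, 78, 71, 73, 73, 56, 16, 12, 13, 13, 12, 33, 52, 60, 59, 59, 60, 59, 59, 59, 59, 60]
col u 341 132 [16, 15, 22, 48, 75, 74, 73, 73, 73, 71, 83, 111, 113, 113, 97, 77, 54, 19, 19, 20, 25, 42, 51, 53, 51, 49, 29, 18, 16, 18, 18, 17, 32, 55, 61, 60, 57, 17, 18, 18, 19, 18, 17, 18, 17, 27, 57, 75, 75, 74, 77, 79, 74, 61, 15, 17, 17, 36, 62, 80, 79, 80, 78, 81, 75, 44, 19, 12, 20, 56, 98, 139, 135, 156, 163, 153, 125, 41, 39, 42, 42, 42, 41, 36, 27, 47, 60, 67, 62, 71, 65, 52, 34, 47, 84, 115, 123, 121, 100, 38, 30, 102, 183, 195, 154, 17, 25, 19, 100, 119, 116, 116, 115, 116, 115, 115, 115, 115, 115, 114, 115, 114, 113, 114, 114, 114, 113, 113, 113, 113]
22.4 [0.5646 0.348  0.1403] 105.33 0.0941 0.0
units [ -4.58 -19.32  -1.61] turn -3.22
```

The board is placed within about 0.5 mm: its edges match the projected ones at u 290.5–347 and v 148–233. Now the large sink.

>>> move_arm(motion=[[[1,-0.23,-0.97,0,0,0,-0.16],[1,-0.23,-0.97,0,0,0,-0.16],[1,-0.23,-0.97,0,0,0,-0.16],[1,-0.23,-0.97,0,0,0,-0.16],[1,-0.23,-0.97,0,0,0,-0.16],[1,-0.23,-0.97,0,0,0,-0.16],[1,-0.23,-0.97,0,0,0,-0.16],[1,-0.23,-0.97,0,0,0,-0.16]]])

```text
t: 23.2
eef_pos: [0.5172, 0.1524, 0.1381]
tcp_rot: [0.209, -3.134, 0.001]
force: [0.2, -0.4, 0.1]
opening: 0.0943
grip_force: 0.0
```

>>> move_arm(motion=[[[1,-0.23,-0.97,0,0,0,-0.16],[1,-0.23,-0.97,0,0,0,-0.16],[1,-0.23,-0.97,0,0,0,-0.16],[1,-0.23,-0.97,0,0,0,-0.16],[1,-0.23,-0.97,0,0,0,-0.16],[1,-0.23,-0.97,0,0,0,-0.16],[1,-0.23,-0.97,0,0,0,-0.16],[1,-0.23,-0.97,0,0,0,-0.16]]])

```text
t: 24.0
eef_pos: [0.4714, -0.0423, 0.1389]
tcp_rot: [0.003, 3.142, 0.0]
force: [-0.0, 1.1, 0.4]
opening: 0.0941
grip_force: 0.0
```

>>> move_arm(motion=[[[1,-0.23,-0.97,-0.4,0,0,-0.16],[1,-0.23,-0.97,-0.4,0,0,-0.16],[1,-0.23,-0.97,-0.4,0,0,-0.16],[1,-0.23,-0.97,-0.4,0,0,-0.16],[1,0,0,0,0,0,0],[1,0,0,0,0,0,0]]])

```text
t: 24.6
eef_pos: [0.4485, -0.1382, 0.0988]
tcp_rot: [-0.109, -3.139, 0.0]
force: [-0.7, 0.7, 0.3]
opening: 0.0937
grip_force: 0.0
```

```bash
cat >> h.py <<'E'
def proj(c,X):
    W=np.eye(4); W[:3,:3]=cv2.Rodrigues(np.array(c['obs']['tcp_rot'],float))[0]; W[:3,3]=c['obs']['eef_pos']
    q=np.linalg.inv(W@np.array(c['tool_from_camera']))@np.append(X,1); h=np.hypot(q[0],q[1]); r=np.arctan2(h,q[2])/h; return np.array([c['cx']+c['fx']*q[0]*r,c['cy']+c['fy']*q[1]*r])
E
python3 - <<'E'
from h import *
w=snap('wrist','w8');o=w['obs'];print(o['t'],o['eef_pos'],yaw(o))
m=proj(w,[.45,-.135,.026]).round().astype(int);print(m)
g=w['pixels'].max(2).astype(int)
t=load('top0')['pixels'].max(2)[264:302:2,372:410];print(t)
g2=g[m[1]-64:m[1]+64:4,m[0]-48:m[0]+48:2];print(m[0]-48,m[1]-64)
for r in g2: print(' '.join(f'{x:3d}' for x in r))
E
python3 st.py .45 -.135 .1 86
```

```text
24.6 [ 0.44854735 -0.13824211  0.09877053] 86.0340426556255
[323 201]
[[123 123 123 122 121 121 121 121 121 121 122 120 121 121 121 122 121 120
  121 121 121 120 122 121 121 121 119 120 120 119 119 121 120 121 121 121
  120 120]
 [122 122 123 122 123 122 121 120 119 120 120 120 120 121 121 121 121 121
  121 121 121 121 121 121 121 120 119 120 119 121 120 120 120 119 119 120
  120 119]
 [121 121 121 122 122 119  77  57 119 161 168 101 119 188 158  88 104 163
  113  74  82  90  86  96  91 104 102 112 118 120 119 119 119 119 120 118
  119 120]
 [121 121 122 121 121  78  55  58 177 170 106  90 182 170  99  87 181 171
  102  88 182 169  93  85 181 155  83  87 182 162 126 120 121 120 119 119
  119 119]
 [121 121 121 122 122  77  55  85 181 169 113  92 180 169 100  88 181 156
   84  87 181 153  83 115 187 148  80 114 188 162 125 119 118 118 118 118
  119 119]
 [119 118 120 120 118  75  64  88 181 153 104  93 181 155  91 116 188 156
   85 115 188 146  78 114 187 148  81 116 186 149 118 118 119 118 118 118
  118 118]
 [120 121 120 121  76  53  55  86 182 154 102 121 186 154  84 114 187 148
  
[... 7526 characters left out ...]
3 123 123 121 122 121 121 120 120 122 120
 58  66  66  76 125 124 123 122 122 121 122 121 124 123 123 122 122 123 123 122 122 121 122 123 123 123 122 122 123 121 122 120 122 120 123 122 122 121 122 121 122 121 123 121 119 119 120 120
 60  58  63  65  61 122 123 121 121 121 122 122 121 123 120 121 122 122 120 122 122 122 122 120 119 122 121 122 121 120 121 119 122 122 120 123 121 121 121 121 119 119 124 121 121 120 119 119
 60  60  57  62  63  61  88 121 119 121 123 122 120 121 123 120 120 119 120 119 119 118 121 119 118 121 120 120 120 119 119 119 121 118 118 119 121 118 120 119 120 118 118 119 120 122 121 117
24.65 [ 0.449  -0.1375  0.0989] 86.11 0.0937 0.0
units [0.04 0.1  0.04] turn -0.02
```

```bash
python3 - <<'E'
from h import *
w=load('w8'); g=w['pixels'].max(2).astype(int)
print(g[164:174,305:345].mean(1).astype(int),g[224:236,305:345].mean(1).astype(int)); print(g[205:222,296:306].mean(0).astype(int),g[205:222,342:354].mean(0).astype(int))
for v,z in [(168.5,0),(229.5,.026)]:
    print(at(w,324.7,v,z).round(4))
L,R=at(w,300.7,213,.026),at(w,348.3,213,.026);print(L.round(4),R.round(4),np.linalg.norm(L-R))
# height check: inner side edges, top view
t=load('top0'); print(tri([(w,324.7,229.5),(t,391.8,268.2)]))
E
```

```text
[ 66  67  66  69  83 106 103 107 115 120] [164 165 165 166 158 141 122 124 125 124 124 124]
[127 127 127 126 124 199 226 227 219  94] [155 115 224 218 227 186 118 123 125 125 124 124]
[ 0.4239 -0.1313  0.    ]
[ 0.4792 -0.1354  0.026 ]
[ 0.4608 -0.1572  0.026 ] [ 0.464  -0.1118  0.026 ] 0.04553328950998346
(array([ 0.47843228, -0.13676474,  0.02937156]), [np.float64(0.0014806496456036247), np.float64(0.0014806496456036906)])
```

>>> move_arm(motion=[[[1,0.1,0.15,-1,0,0,0],[1,0,0,-1,0,0,0],[1,0,0,-1,0,0,0],[1,0,0,-0.9,0,0,0],[1,0,0,-0.6,0,0,0],[1,0,0,-0.4,0,0,0],[1,0,0,0,0,0,0],[1,0,0,0,0,0,0]]], newtons=25)

```text
t: 25.45
eef_pos: [0.4519, -0.1335, -0.0232]
tcp_rot: [0.105, 3.139, 0.0]
force: [0.3, 0.9, 0.4]
opening: 0.0938
grip_force: 0.0
```

```bash
python3 st.py .4515 -.1337 -.024 86
```

```text
25.45 [ 0.4519 -0.1335 -0.0232] 86.16 0.0938 0.0
units [-0.02 -0.01 -0.03] turn -0.03
```

>>> move_arm(motion=[[[0,0,0,0,0,0,0],[0,0,0,0,0,0,0],[0,0,0,0,0,0,0],[0,0,0,0,0,0,0],[0,0,0,0,0,0,0],[0,0,0,0,0,0,0],[0,0,0,0,0,0,0],[0,0,0,0,0,0,0]]])

```text
t: 26.25
eef_pos: [0.4515, -0.1336, -0.0237]
tcp_rot: [-0.106, -3.14, 0.0]
force: [-0.8, -0.2, 1.5]
opening: 0.0439
grip_force: 25.0
```

```bash
python3 st.py .5643 .3477 .06 105.4
```

```text
26.25 [ 0.4515 -0.1336 -0.0237] 86.13 0.0439 24.967743325978518
units [ 4.51 19.25  3.35] turn 3.21
```

>>> move_arm(motion=[[[0,0,0,0.5,0,0,0],[0,0,0,1,0,0,0],[0,0,0,1,0,0,0],[0,0,0,1,0,0,0],[0,0.225,0.9625,1,0,0,0.16],[0,0.225,0.9625,0,0,0,0.16],[0,0.225,0.9625,0,0,0,0.16],[0,0.225,0.9625,0,0,0,0.16]]])

```text
t: 27.05
eef_pos: [0.4742, -0.0364, 0.0899]
tcp_rot: [0.0, 3.141, 0.0]
force: [0.8, -0.5, -1.3]
opening: 0.0437
grip_force: 25.0
```

>>> move_arm(motion=[[[0,0.225,0.9625,0,0,0,0.16],[0,0.225,0.9625,0,0,0,0.16],[0,0.225,0.9625,0,0,0,0.16],[0,0.225,0.9625,0,0,0,0.16],[0,0.225,0.9625,0,0,0,0.16],[0,0.225,0.9625,0,0,0,0.16],[0,0.225,0.9625,0,0,0,0.16],[0,0.225,0.9625,0,0,0,0.16]]])

```text
t: 27.85
eef_pos: [0.5194, 0.1571, 0.0888]
tcp_rot: [0.212, -3.134, 0.0]
force: [0.2, -1.1, -0.9]
opening: 0.044
grip_force: 25.0
```

>>> move_arm(motion=[[[0,0.225,0.9625,0,0,0,0.16],[0,0.225,0.9625,0,0,0,0.16],[0,0.225,0.9625,0,0,0,0.16],[0,0.225,0.9625,0,0,0,0.16],[0,0.225,0.9625,0,0,0,0.16],[0,0.225,0.9625,0,0,0,0.16],[0,0.225,0.9625,0,0,0,0.16],[0,0.225,0.9625,0,0,0,0.16]]])

```text
t: 28.65
eef_pos: [0.5641, 0.3497, 0.0885]
tcp_rot: [0.421, -3.113, 0.0]
force: [0.5, -0.0, -0.9]
opening: 0.044
grip_force: 25.0
```

>>> move_arm(motion=[[[0,0,0,0,0,0,0],[0,0,0,0,0,0,0]]])

```text
t: 28.85
eef_pos: [0.5638, 0.3485, 0.0882]
tcp_rot: [0.421, -3.113, 0.001]
force: [0.5, -0.6, -1.4]
opening: 0.0441
grip_force: 25.0
```

```bash
python3 st.py .5643 .3477 .0298 105.4
```

```text
28.85 [0.5638 0.3485 0.0882] 105.4 0.0441 24.970535254105926
units [ 0.02 -0.03 -2.34] turn 0.0
```

>>> move_arm(motion=[[[0,0.02,-0.03,-0.8,0,0,0],[0,0,0,-0.7,0,0,0],[0,0,0,-0.4,0,0,0],[0,0,0,-0.2,0,0,0],[0,0,0,-0.12,0,0,0],[0,0,0,-0.06,0,0,0],[0,0,0,0,0,0,0],[0,0,0,0,0,0,0]]])

```text
t: 29.65
eef_pos: [0.5648, 0.3471, 0.0323]
tcp_rot: [-0.419, 3.113, 0.0]
force: [0.0, 0.4, -1.7]
opening: 0.0439
grip_force: 25.0
```

```bash
python3 st.py .5643 .3477 .0293 105.4
```

```text
29.65 [0.5648 0.3471 0.0323] 105.33 0.0439 24.97065206989646
units [-0.02  0.02 -0.12] turn 0.01
```

>>> move_arm(motion=[[[0,-0.02,0.02,-0.06,0,0,0],[0,0,0,0,0,0,0],[0,0,0,0,0,0,0]]])

```text
t: 29.95
eef_pos: [0.564, 0.3475, 0.0304]
tcp_rot: [-0.419, 3.113, -0.0]
force: [1.1, -0.7, -0.2]
opening: 0.0436
grip_force: 25.0
```

```bash
python3 st.py .5643 .3477 .0293 105.4
```

```text
29.95 [0.564  0.3475 0.0304] 105.34 0.0436 24.97071862220764
units [ 0.01  0.01 -0.04] turn 0.01
```

>>> move_arm(motion=[[[0,0.01,0,-0.04,0,0,0],[0,0,0,0,0,0,0],[1,0,0,0,0,0,0],[1,0,0,0,0,0,0],[1,0,0,0,0,0,0],[1,0,0,0,0,0,0],[1,0,0,0,0,0,0],[1,0,0,0,0,0,0]]])

```text
t: 30.75
eef_pos: [0.5643, 0.3474, 0.0293]
tcp_rot: [0.419, -3.113, 0.0]
force: [0.1, 0.3, -0.5]
opening: 0.0882
grip_force: 0.0
```

>>> move_arm(motion=[[[1,0,0,0.3,0,0,0],[1,0,0,1,0,0,0],[1,0,0,1,0,0,0],[1,0,0,1,0,0,0],[1,0,0,1,0,0,0],[1,0,0,0,0,0,0],[1,0,0,0,0,0,0]]])

```text
t: 31.45
eef_pos: [0.5644, 0.3476, 0.1375]
tcp_rot: [-0.419, 3.113, 0.001]
force: [-0.1, 0.8, -0.2]
opening: 0.0938
grip_force: 0.0
```

```bash
python3 - <<'E'
from h import *
w=snap('wrist','w9');o=w['obs'];print(o['t'],o['eef_pos'],yaw(o))
g=w['pixels'].max(2).astype(int)
a=np.radians(15.4);R=np.array([[np.cos(a),-np.sin(a)],[np.sin(a),np.cos(a)]])
P=lambda dx,dy,z:proj(w,np.append([.5643,.3477]+R@np.array([dx,dy]),z)).round(1)
print('near base',P(-.028,0,.053),'near top',P(-.028,0,.079),'far top',P(.028,0,.079),'L',P(.01,-.022,.079),'R',P(.01,.022,.079))
l,r,n,f=P(.01,-.022,.079),P(.01,.022,.079),P(-.028,0,.053),P(.028,0,.079)
v=int(l[1]);i=int(l[0]);j=int(r[0])
print('L',i-8,g[v-8:v+9,i-8:i+9].mean(0).astype(int));print('R',j-8,g[v-8:v+9,j-8:j+9].mean(0).astype(int))
u=int(n[0])
print('N',int(n[1])-10,g[int(n[1])-10:int(n[1])+12,u-14:u+15].mean(1).astype(int));print('F',int(f[1])-10,g[int(f[1])-10:int(f[1])+12,u-14:u+15].mean(1).astype(int))
# yaw: left edge at two rows
for vv in (v-20,v,v+10): print(vv,g[vv-2:vv+3,i-8:i+9].mean(0).astype(int))
t=load('top0');print(at(t,495,231,.044))
E
python3 st.py .556 -.345 .08 79.7
```

```text
31.45 [0.56444244 0.34758139 0.13753267] 105.33692492964391
near base [319.7 167.9] near top [319.7 172.6] far top [319.8 232.5] L [295.6 214. ] R [344.  213.9]
L 287 [138 134 115 125 114  37  36  68 106 113 110 107  72  95 109 119 133]
R 336 [150 180 161  88 125 134 128 120  62  43  36  43 107 159 106 114 113]
N 157 [104 105 105 107  94  54  13  16  15  36  67  91  89  88  99 106 108 108
 108 107 108 107]
F 222 [182 183 169 149 121 120 152 181 197 194 188 188 188 189 194 203 210 127
  58  26  34  59]
194 [ 70  70  87  68  29   8  20 106 112 111 106  90  74 108 113 109 110]
214 [136 133 117 142 134  43  44  41  98 113 111 107  69  95 106 117 130]
224 [137 131 126 167 168  37  39 100 163 182 182 177 104  97 117 121 131]
[ 0.55776869 -0.34599334  0.044     ]
31.5 [0.564  0.3473 0.1366] 105.34 0.094 0.0
units [ -0.32 -27.69  -2.27] turn -4.27
```

The sink is seated and centred within about 1 mm. Now over to the bar.

>>> move_arm(motion=[[[1,0,-0.985,0.1,0,0,-0.152],[1,0,-0.985,0,0,0,-0.152],[1,0,-0.985,0,0,0,-0.152],[1,0,-0.985,0,0,0,-0.152],[1,0,-0.985,0,0,0,-0.152],[1,0,-0.985,0,0,0,-0.152],[1,0,-0.985,0,0,0,-0.152]]])

```text
t: 32.2
eef_pos: [0.5642, 0.1728, 0.1394]
tcp_rot: [-0.242, 3.132, 0.0]
force: [0.2, 0.0, -0.1]
opening: 0.0943
grip_force: 0.0
```

>>> move_arm(motion=[[[1,0,-0.985,0,0,0,-0.152],[1,0,-0.985,0,0,0,-0.152],[1,0,-0.985,0,0,0,-0.152],[1,0,-0.985,0,0,0,-0.152],[1,0,-0.985,0,0,0,-0.152],[1,0,-0.985,0,0,0,-0.152],[1,0,-0.985,0,0,0,-0.152]]])

```text
t: 32.9
eef_pos: [0.5641, 0.0006, 0.1393]
tcp_rot: [-0.068, 3.141, -0.0]
force: [-0.0, -0.5, 0.4]
opening: 0.0942
grip_force: 0.0
```

>>> move_arm(motion=[[[1,0,-0.985,0,0,0,-0.152],[1,0,-0.985,0,0,0,-0.152],[1,0,-0.985,0,0,0,-0.152],[1,0,-0.985,0,0,0,-0.152],[1,0,-0.985,0,0,0,-0.152],[1,0,-0.985,0,0,0,-0.152],[1,0,-0.985,0,0,0,-0.152]]])

```text
t: 33.6
eef_pos: [0.5638, -0.1717, 0.1393]
tcp_rot: [0.107, 3.14, -0.0]
force: [0.9, 0.1, -0.2]
opening: 0.0941
grip_force: 0.0
```

>>> move_arm(motion=[[[1,0,-0.985,0,0,0,-0.152],[1,0,-0.985,0,0,0,-0.152],[1,0,-0.985,0,0,0,-0.152],[1,0,-0.985,0,0,0,-0.152],[1,0,-0.985,-0.4,0,0,-0.152],[1,0,-0.985,-0.4,0,0,-0.152],[1,0,-0.985,-0.4,0,0,-0.152],[1,0,0,-0.2,0,0,0]]])

```text
t: 34.4
eef_pos: [0.5622, -0.3465, 0.1034]
tcp_rot: [-0.287, -3.127, 0.003]
force: [0.5, 0.1, 0.0]
opening: 0.0942
grip_force: 0.0
```

>>> move_arm(motion=[[[1,0,0,0,0,0,0],[1,0,0,0,0,0,0]]])

```text
t: 34.6
eef_pos: [0.5642, -0.3416, 0.1044]
tcp_rot: [-0.278, -3.129, -0.001]
force: [1.5, -0.9, -0.6]
opening: 0.0938
grip_force: 0.0
```

```bash
python3 st.py .557 -.345 .08 79.7; python3 - <<'E'
from h import *
w=snap('wrist','w10');o=w['obs'];print(o['t'],o['eef_pos'],yaw(o))
m=proj(w,[.557,-.345,.044]);print(m)
x0=int(m[0])-66;y0=int(m[1])-75
im=cv2.resize(w['pixels'][y0:y0+150,x0:x0+133],(532,600),interpolation=cv2.INTER_CUBIC)
im=cv2.convertScaleAbs(im,alpha=2.2,beta=20)
for i in range(0,133,10): im[:6,i*4]=(0,255,255)
for i in range(0,150,10): im[i*4,:6]=(0,255,255)
print(x0,y0);cv2.imwrite('pics/t10.png',im)
E
```

```text
34.6 [ 0.5642 -0.3416  0.1044] 79.83 0.0938 0.0
units [-0.29 -0.14 -0.98] turn -0.02
34.6 [ 0.56424197 -0.34158903  0.10439345] 79.83145296211937
[314.36786566 195.8138567 ]
248 120
```

View pics/t10.png

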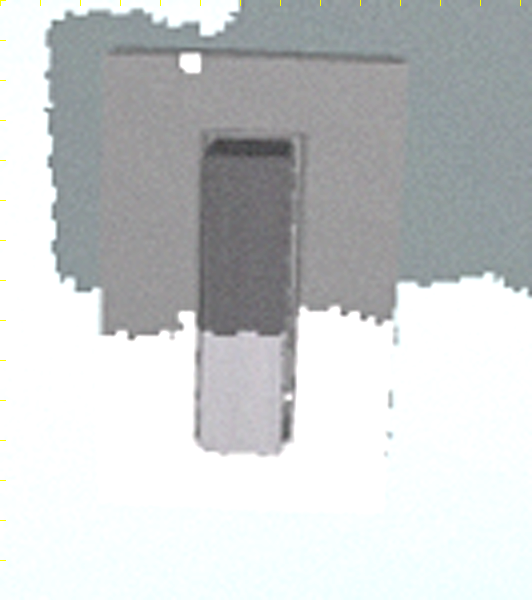

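Bar top corners in the crop: (204,156), (293,156), (284,452) and (201,450). Block top corners: (104,52), (407,60), (384,510) and (98,508).

```bash
python3 - <<'E'
from h import *
w=load('w10');t=load('top0')
f=lambda L,z:rect([at(w,(x+.5)/4+247.5,(y+.5)/4+119.5,z) for x,y in L])
print(f([(204,156),(293,156),(284,452),(201,450)],.044),f([(104,55),(405,61),(384,510),(98,508)],.03))
# top view of bar top: tile (3.69x) of 449,196
T=[(x/3.69+449,(y-266)/3.69+196) for x,y in [(440,334),(474,342),(449,466),(418,462)]]
print(rect([at(t,*p,.044) for p in T]))
W=np.array([((204+.5)/4+247.5,(156+.5)/4+119.5),((293+.5)/4+247.5,(156+.5)/4+119.5),((284+.5)/4+247.5,(452+.5)/4+119.5),((201+.5)/4+247.5,(450+.5)/4+119.5)]).mean(0)
print(tri([(w,*W),(t,*np.mean(T,0))]))
E
```

```text
(array([ 0.5569, -0.35  ,  0.044 ]), array([0.0195, 0.069 , 0.0194, 0.0686]), np.float64(-11.82)) (array([ 0.5569, -0.3501,  0.03  ]), array([0.0688, 0.1104, 0.0717, 0.1119]), np.float64(-12.34))
(array([ 0.5564, -0.4973,  0.044 ]), array([0.019 , 0.0702, 0.017 , 0.072 ]), np.float64(-12.36))
(array([ 0.52811313, -0.34533794,  0.27553492]), [np.float64(0.03115019856596863), np.float64(0.03115019856596875)])
```

```bash
python3 - <<'E'
from h import *
w=load('w10');t=load('top0')
T=[((x-266)/3.69+449,(y-266)/3.69+196) for x,y in [(440,334),(474,342),(449,466),(418,462)]]
print(rect([at(t,*p,.044) for p in T]))
W=np.array([(x+.5,y+.5) for x,y in[(204,156),(293,156),(284,452),(201,450)]]).mean(0)/4+[247.5,119.5]
print(tri([(w,*W),(t,*np.mean(T,0))]))
E
python3 st.py .5569 -.350 .005 78
```

```text
(array([ 0.5547, -0.3512,  0.044 ]), array([0.0191, 0.0701, 0.0171, 0.0719]), np.float64(-11.67))
(array([ 0.55465104, -0.34928936,  0.04867162]), [np.float64(6.922472523519224e-05), np.float64(6.922472523510918e-05)])
34.65 [ 0.5645 -0.3414  0.1047] 79.85 0.0941 0.0
units [-0.31 -0.34 -3.99] turn -0.31
```

>>> move_arm(motion=[[[1,-0.3,-0.34,-0.9,0,0,-0.3],[1,0,0,-0.9,0,0,0],[1,0,0,-0.9,0,0,0],[1,0,0,-0.6,0,0,0],[1,0,0,-0.4,0,0,0],[1,0,0,-0.2,0,0,0],[1,0,0,0,0,0,0],[1,0,0,0,0,0,0]]], newtons=20)

```text
t: 35.45
eef_pos: [0.5572, -0.3509, 0.0076]
tcp_rot: [0.328, 3.124, -0.001]
force: [-0.1, 0.1, 0.7]
opening: 0.0939
grip_force: 0.0
```

```bash
python3 st.py .5569 -.350 .004 78
```

```text
35.45 [ 0.5572 -0.3509  0.0076] 78.0 0.0939 0.0
units [-0.01  0.03 -0.14] turn -0.0
```

>>> move_arm(motion=[[[0.6,0,0.02,-0.13,0,0,0],[0.5,0,0,0,0,0,0],[0.4,0,0,0,0,0,0],[0.3,0,0,0,0,0,0],[0.3,0,0,0,0,0,0],[0.3,0,0,0,0,0,0]]])

```text
t: 36.05
eef_pos: [0.5568, -0.3501, 0.0036]
tcp_rot: [0.328, 3.124, -0.0]
force: [0.2, -0.2, -0.2]
opening: 0.0499
grip_force: 0.0
```

```bash
python3 st.py .5569 -.350 .004 78
```

```text
36.05 [ 0.5568 -0.3501  0.0036] 78.0 0.0499 0.0
units [0.   0.   0.01] turn 0.0
```

>>> move_arm(motion=[[[0,0,0,0,0,0,0],[0,0,0,0,0,0,0],[0,0,0,0,0,0,0],[0,0,0,0,0,0,0],[0,0,0,0,0,0,0],[0,0,0,0,0,0,0],[0,0,0,0,0,0,0],[0,0,0,0,0,0,0]]])

```text
t: 36.85
eef_pos: [0.5568, -0.3501, 0.0035]
tcp_rot: [-0.328, -3.124, -0.0]
force: [-0.6, -0.1, 0.1]
opening: 0.0199
grip_force: 20.0
```

```bash
python3 st.py .5569 -.350 .004 78
```

```text
36.85 [ 0.5568 -0.3501  0.0035] 78.0 0.0199 19.995590150356293
units [0.01 0.   0.02] turn 0.0
```

>>> move_arm(motion=[[[0,0,0,0,0,0,0],[0,0,0,0,0,0,0],[0,0,0,0.15,0,0,0],[0,0,0,0.25,0,0,0],[0,0,0,0.3,0,0,0],[0,0,0,0.4,0,0,0],[0,0,0,0.4,0,0,0],[0,0,0,0.5,0,0,0]]], newtons=50)

```text
t: 37.65
eef_pos: [0.5567, -0.3501, 0.0546]
tcp_rot: [-0.329, -3.124, 0.0]
force: [0.2, 0.4, -3.6]
opening: 0.0193
grip_force: 50.0
```

>>> move_arm(motion=[[[0,0,0,0.7,0,0,0],[0,0,0,0.8,0,0,0],[0,0,0,0.8,0,0,0],[0,0,0,0,0,0,0],[0,0,0,0,0,0,0]]])

```text
t: 38.15
eef_pos: [0.557, -0.35, 0.1115]
tcp_rot: [0.328, 3.124, -0.0]
force: [-0.7, 0.6, -3.4]
opening: 0.0194
grip_force: 50.0
```

```bash
python3 st.py .5640 .3477 .11 105.4; python3 - <<'E'
from h import *
print(telemetry.get_obs()['force'],telemetry.get_obs()['wrist_torque'])
# sink centre re-estimate from w9: side edges and near-base edge
w=load('w9'); print(at(w,319.5,166.6,.053).round(4),(np.array(at(w,294.7,214,.079))+at(w,343.8,214,.079))/2)
E
```

```text
38.15 [ 0.557  -0.35    0.1115] 78.01 0.0194 49.993019700050354
units [ 0.28 27.91 -0.06] turn 4.57
[-0.72095783  0.55371059 -3.38521047] [ 0.09153213 -0.01028304 -0.01488105]
[0.5362 0.3398 0.053 ] [0.57412012 0.34988959 0.079     ]
```

The bar is held, with 3.5 N of load. Carrying it to the stack.

>>> move_arm(motion=[[[0,0.01,0.5,0,0,0,0.1],[0,0.01,0.97,0,0,0,0.16],[0,0.01,0.97,0,0,0,0.16],[0,0.01,0.97,0,0,0,0.16],[0,0.01,0.97,0,0,0,0.16],[0,0.01,0.97,0,0,0,0.16],[0,0.01,0.97,0,0,0,0.16],[0,0.01,0.97,0,0,0,0.16]]])

```text
t: 38.95
eef_pos: [0.558, -0.1657, 0.1101]
tcp_rot: [-0.125, -3.137, -0.0]
force: [0.7, 0.1, -3.8]
opening: 0.0194
grip_force: 50.0
```

>>> move_arm(motion=[[[0,0.01,0.97,0,0,0,0.16],[0,0.01,0.97,0,0,0,0.16],[0,0.01,0.97,0,0,0,0.16],[0,0.01,0.97,0,0,0,0.16],[0,0.01,0.97,0,0,0,0.16],[0,0.01,0.97,0,0,0,0.16],[0,0.01,0.97,0,0,0,0.16],[0,0.01,0.97,0,0,0,0.16]]])

```text
t: 39.75
eef_pos: [0.5596, 0.0279, 0.1102]
tcp_rot: [0.085, -3.139, 0.0]
force: [1.1, -0.2, -4.0]
opening: 0.0193
grip_force: 50.0
```

>>> move_arm(motion=[[[0,0.01,0.97,0,0,0,0.16],[0,0.01,0.97,0,0,0,0.16],[0,0.01,0.97,0,0,0,0.16],[0,0.01,0.97,0,0,0,0.16],[0,0.01,0.97,0,0,0,0.16],[0,0.01,0.97,0,0,0,0.16],[0,0.01,0.97,0,0,0,0.16],[0,0.01,0.97,0,0,0,0.16]]])

```text
t: 40.55
eef_pos: [0.5627, 0.2221, 0.111]
tcp_rot: [0.295, -3.128, 0.0]
force: [-0.4, 0.3, -3.7]
opening: 0.0194
grip_force: 50.0
```

>>> move_arm(motion=[[[0,0.01,0.97,0,0,0,0.16],[0,0.01,0.97,0,0,0,0.16],[0,0.01,0.97,0,0,0,0.16],[0,0.01,0.97,0,0,0,0.16],[0,0,0.5,0,0,0,0.1],[0,0,0,0,0,0,0],[0,0,0,0,0,0,0],[0,0,0,0,0,0,0]]])

```text
t: 41.35
eef_pos: [0.5642, 0.3281, 0.1111]
tcp_rot: [0.41, -3.115, 0.001]
force: [-0.1, -0.1, -4.4]
opening: 0.0194
grip_force: 50.0
```

```bash
python3 st.py .5638 .3474 .073 105.4
```

```text
41.35 [0.5642 0.3281 0.1111] 105.01 0.0194 49.99310374259949
units [-0.01  0.77 -1.52] turn 0.06
```

>>> move_arm(motion=[[[0,0,0.4,0,0,0,0.06],[0,0,0.37,0,0,0,0],[0,0,0,-0.5,0,0,0],[0,0,0,-0.4,0,0,0],[0,0,0,-0.3,0,0,0],[0,0,0,-0.2,0,0,0],[0,0,0,0,0,0,0],[0,0,0,0,0,0,0]]])

```text
t: 42.15
eef_pos: [0.5639, 0.3487, 0.0761]
tcp_rot: [-0.423, 3.113, -0.0]
force: [0.0, 1.0, -3.1]
opening: 0.0194
grip_force: 50.0
```

```bash
python3 st.py .5638 .3474 .0725 105.4
```

```text
42.15 [0.5639 0.3487 0.0761] 105.46 0.0194 49.9932199716568
units [-0.01 -0.05 -0.14] turn -0.01
```

>>> move_arm(motion=[[[0,0,-0.05,-0.06,0,0,0],[0,0,0,0,0,0,0],[0,0,0,0,0,0,0]]])

```text
t: 42.45
eef_pos: [0.5639, 0.3477, 0.0748]
tcp_rot: [-0.423, 3.113, 0.0]
force: [-0.5, -0.3, -2.5]
opening: 0.0195
grip_force: 50.0
```

>>> move_arm(motion=[[[0,0,0,-0.03,0,0,0],[0,0,0,0,0,0,0],[0,0,0,0,0,0,0]]])

```text
t: 42.75
eef_pos: [0.5638, 0.3477, 0.0738]
tcp_rot: [0.423, -3.113, 0.0]
force: [-0.2, 0.1, -3.5]
opening: 0.0194
grip_force: 50.0
```

```bash
python3 st.py .5638 .3474 .0725 105.4
```

```text
42.75 [0.5638 0.3477 0.0738] 105.48 0.0194 49.99317705631256
units [ 0.   -0.01 -0.05] turn -0.01
```

>>> move_arm(motion=[[[0,0,0,-0.03,0,0,0],[0,0,0,0,0,0,0],[0,0,0,0,0,0,0]]])

```text
t: 43.05
eef_pos: [0.5638, 0.3476, 0.073]
tcp_rot: [0.423, -3.113, 0.0]
force: [0.4, 0.1, -3.8]
opening: 0.0198
grip_force: 50.0
```

>>> move_arm(motion=[[[0,0,0,-0.02,0,0,0],[0,0,0,0,0,0,0],[0,0,0,0,0,0,0]]])

```text
t: 43.35
eef_pos: [0.5638, 0.3477, 0.0726]
tcp_rot: [0.423, -3.113, 0.0]
force: [0.2, 1.0, -4.2]
opening: 0.0193
grip_force: 50.0
```

>>> move_arm(motion=[[[0,0,0,-0.03,0,0,0],[0,0,0,0,0,0,0],[0,0,0,0,0,0,0]]])

```text
t: 43.65
eef_pos: [0.5639, 0.3477, 0.0725]
tcp_rot: [-0.423, 3.113, 0.001]
force: [-2.7, -2.1, 6.1]
opening: 0.0196
grip_force: 50.0
```

Contact. I'll ease off slightly and release.

>>> move_arm(motion=[[[0,0,0,0.015,0,0,0],[0,0,0,0,0,0,0],[0.3,0,0,0,0,0,0],[0.4,0,0,0,0,0,0],[0.5,0,0,0,0,0,0],[0.7,0,0,0,0,0,0],[0.7,0,0,0,0,0,0],[0.7,0,0,0,0,0,0]]])

```text
t: 44.45
eef_pos: [0.5638, 0.3476, 0.0721]
tcp_rot: [0.423, -3.113, 0.0]
force: [0.6, -0.5, -0.5]
opening: 0.0634
grip_force: 0.0
```

>>> move_arm(motion=[[[0.7,0,0,0.3,0,0,0],[0.7,0,0,0.7,0,0,0],[0.7,0,0,1,0,0,0],[0.7,0,0,1,0,0,0],[0.7,0,0,1,0,0,0],[0.7,0,0,0,0,0,0],[0.7,0,0,0,0,0,0]]])

```text
t: 45.15
eef_pos: [0.564, 0.3479, 0.1729]
tcp_rot: [-0.423, 3.112, 0.001]
force: [-0.6, -0.2, -0.0]
opening: 0.0656
grip_force: 0.0
```

```bash
python3 st.py .5638 .3477 .0725 105.4; python3 - <<'E'
from h import *
w=snap('wrist','w11');s=snap('scene','s11')
a=np.radians(15.4);R=np.array([[np.cos(a),-np.sin(a)],[np.sin(a),np.cos(a)]])
g=w['pixels'].max(2).astype(int)
P=lambda dx,dy,z:proj(w,np.append([.5638,.3477]+R@np.array([dx,dy]),z)).round(1)
print('near top',P(-.035,0,.113),'far top',P(.035,0,.113),'L',P(0,-.01,.113),'R',P(0,.01,.113),'sinkL/R at z.079',P(0,-.022,.079),P(0,.022,.079))
l=P(0,-.022,.079);r=P(0,.022,.079);v=int(P(0,0,.113)[1]);print('row',v,int(l[0])-6,g[v-3:v+4,int(l[0])-6:int(r[0])+8].mean(0).astype(int).tolist())
for vv in(v-25,v+25): print(vv,g[vv-3:vv+4,int(l[0])-6:int(r[0])+8].mean(0).astype(int).tolist())
n=int(P(-.035,0,.113)[1]);f=int(P(.035,0,.113)[1]);u=int(P(0,0,.113)[0]);print('N',n-14,g[n-14:n+10,u-4:u+5].mean(1).astype(int).tolist(),'F',f-12,g[f-12:f+12,u-4:u+5].mean(1).astype(int).tolist())
c=s; q=np.array(c['R'])@[.5638,.3477,.07]+c['t']; print(c['fx']*q[0]/q[2]+c['cx'],c['fy']*q[1]/q[2]+c['cy'])
E
```

```text
45.15 [0.564  0.3479 0.1729] 105.48 0.0656 0.0
units [-0.01 -0.01 -4.02] turn -0.01
near top [319.5 164.4] far top [319.4 238.8] L [308.4 202.9] R [330.6 202.9] sinkL/R at z.079 [297.6 193.7] [341.2 193.7]
row 202 291 [128, 121, 143, 65, 41, 100, 142, 136, 110, 93, 90, 99, 124, 149, 144, 120, 98, 72, 35, 40, 40, 39, 39, 39, 40, 39, 39, 39, 39, 41, 41, 40, 41, 41, 41, 41, 41, 40, 34, 85, 116, 112, 108, 103, 135, 126, 101, 161, 160, 125, 93, 59, 34, 46, 148, 110, 107, 128]
177 [80, 92, 36, 17, 26, 83, 113, 113, 114, 77, 99, 114, 112, 109, 112, 114, 100, 73, 35, 39, 39, 39, 40, 40, 39, 41, 40, 40, 41, 41, 42, 42, 40, 41, 41, 41, 41, 41, 39, 69, 99, 115, 109, 108, 108, 94, 81, 115, 114, 112, 109, 86, 29, 13, 36, 90, 85, 69]
227 [125, 114, 144, 140, 131, 128, 128, 128, 128, 128, 128, 128, 131, 140, 145, 146, 150, 131, 63, 75, 75, 75, 75, 75, 74, 74, 74, 75, 75, 75, 75, 76, 75, 76, 76, 74, 73, 74, 68, 113, 143, 140, 140, 127, 121, 119, 117, 119, 113, 116, 118, 119, 119, 121, 121, 100, 90, 91]
N 150 [76, 108, 106, 105, 106, 107, 103, 83, 32, 17, 22, 26, 26, 25, 23, 34, 40, 41, 40, 41, 40, 41, 40, 41] F 226 [74, 75, 75, 75, 75, 74, 73, 74, 73, 73, 74, 73, 71, 110, 118, 117, 116, 116, 116, 116, 116, 115, 116, 116]
478.58391801724986 232.4530498904992
```

The bar's edges at u 308.5–329.7 and v 165–239 match the prediction. It stands upright and centred, and the gripper is clear, so I'm handing in.

```bash
python3 -c "
from plant import job
print(job.finish_job())"
```

```text
the job is handed in; nothing more can be done
None
```

The power module is stacked on the stand in order — base plate, board, large heat sink, then steel bar upright on top — each piece within about 1 mm of centre by the wrist camera; I handed it in at about 45 s and the hand-in returned no verdict.

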